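# Free the caught spacer and sort the press tooling

### The job

Sort the loose press tooling by type: the two round turned pieces in the low open tray, the die ring lying flat and the stepped plug standing on its flange, and the two square-sided pieces in the narrow two-pocket bin, the drift bar standing in the short pocket and the spacer block flat in the long one. The spacer is caught under the lips of the slotted fixture: knock it along the slot, pushing with the drift bar held in the gripper, until it is clear of the lips, then lift it out, set it down on the bench and let go, and take it again by its other pair of sides, the only way it fits its pocket. Leave the tape roll, tin, spanner and hex key where they are.

Things in the scene. Friction and masses are not known exactly. Their poses are not given: they have to be found in the camera images.
- fixture: Fixed bare-steel slotted fixture on the bench, 180 x 81 x 45 mm (own x, y, z); origin at the centre of its underside. A slot 53 mm wide runs along its x, floor 8 mm above the bench, side walls 14 mm thick, 38 mm high. Over x = -90 to -20 mm two lips (underside 38 mm, top 45 mm) cover the slot but for a 28 mm wide gap along the middle; the rear end (-x) is open.
- mouth (a point): Centre of the slot floor in the fixture's mouth (fixture x = 31 mm), axes as the fixture. From x = -51 mm here (where the lips end) to the end stop at x = +51 mm (stop 26 mm high) the slot is open upward over its full 53 mm width between the 38 mm high side walls.
- spacer_c (a point): Centre of the loose aluminium spacer block, 34 x 50 x 30 mm (own x, y, z), 0.15 to 0.31 kg. It starts in the slot, x along the slot, the rear 19 to 30 mm of its length under the lips, so it cannot be lifted; it slides with light friction (1 to 4 N). The walls hug its 50 mm width: in the mouth only a grip across its 34 mm length (fingers along the slot) fits.
- drift_bar_c (a point): Centre of the loose plain steel drift bar, 30 x 18 x 70 mm (own x, y, z), standing on end on the bench, 0.2 to 0.33 kg. Held upright with its 18 mm thickness across the slot, it passes down between the lips.
- block_bin: Fixed narrow grey bin, 54 x 176 x 48 mm (own x, y, z). Origin: centre of its underside. Walls 5 mm, floor 6 mm above the bench, walls' top at 48 mm; a cross wall (y = 22 to 27 mm, 46 mm tall) parts it into a long and a short pocket, both 44 mm wide along x. It and the tray may change places.
- spacer_pocket (a point): Centre of the floor of the bin's long pocket, 44 mm (x) x 105 mm (y), axes as the bin. The spacer lies in it with its 34 mm length along x and its 50 mm width along y; the fingers fit only at its two y faces (34 mm wide, 50 mm apart).
- bar_pocket (a point): Centre of the floor of the bin's short pocket, 44 mm (x) x 56 mm (y), axes as the bin; the drift bar stands in it and its upper part sticks out.
- round_tray: Fixed low open aluminium tray, 118 x 158 x 20 mm (own x, y, z), walls 4 mm. Origin: centre of its underside.
- tray_floor (a point): Centre of the tray's inner floor (110 x 150 mm, 6 mm above the bench), axes as the tray.
- ring_c (a point): Centre of the loose dark die ring, 60 mm outside diameter, 16 mm bore, 16 mm tall, lying flat on the bench, 0.3 kg.
- plug_c (a point): Centre (24 mm above its underside) of the loose grey stepped plug standing on its flange: flange 55 mm diameter, 21 mm tall, above it a plain spigot 35 mm diameter up to 48 mm, 0.42 kg.
- tape: Bystander: roll of yellow tape, 62 mm diameter, 16 mm tall, lying flat among the tooling; origin at the centre of its underside. Not to be sorted.
- tin: Bystander: blue flux tin, 71 mm diameter, 34 mm tall; origin at the centre of its underside. Near it a fixed work lamp's wide shade hangs over the bench's right rear, an obstacle for the hand: above world x = 0.63 to 0.98 m and y = -0.53 to -0.14 m, its lowest rim 0.12 m above the bench.
- spanner: Bystander: open-ended spanner, 30 x 151 x 7 mm (own x, y, z), flat at the bench's front edge; origin at the centre of its underside.
- hexkey: Bystander: hex key, 37 x 103 x 7 mm (own x, y, z), flat near the front edge; origin at the centre of its underside.
- vise: Fixed blue bench vise at the left front, an obstacle: within 100 mm ahead (x), 120 mm behind (its screw and handle) and 80 mm either side of this origin, which lies on the bench; 120 mm tall.
Mind the look-alikes: they are no part of the job. Of the things shaped like the part that bears drift_bar_c, the bare steel one is meant.

How it is judged:
By the outcome, as a careful person would: the job done as asked, in the order asked, and still so for the second after the job is handed in, with the robot touching nothing.
It also fails if it takes over 72 s, if anything falls off the work surface, if the arm or the gripper's body presses on something with over 40 N, if the wrist force passes 120 N, or if a joint passes its speed limit or range.

### The arm

A 7-joint arm with a two-finger parallel gripper is mounted at the origin on a cart in front of the work surface, level with it; the furniture and walls round the work are solid. World frame = base frame: x ahead of the robot, y to its left, z up, the work surface at z = 0. Lengths are in m, angles in rad, forces in N, time in s.
With the tool pointing down it reaches from about 0.4 to 0.85 m from the base axis. Payload 10.4 kg.
Tool frame: the origin (TCP) lies midway between the tips of the shut fingers; the grasp point (between the pads) lies 19 mm behind it; z points along the fingers, y is the line along which they close (so a half turn about z gives the same grasp; the last joint's range is limited). The gripper opens to 87 mm and grips with 3 to 60 N. Pads are 19 mm wide; open, the fingers measure 117 mm over their backs; the gripper's body (75 mm by 190 mm) begins 51 mm behind the grasp point.
Start: joints at [-1.216, 0.332, -0.065, 1.46, 0.022, 1.35, -0.088], TCP at [0.231, 0.581, 0.223] pointing down, gripper open.
Joint ranges: [-2.6, 2.6], [-0.5, 2.12], [-1.47, 1.34], [0.16, 2.42], [-1.27, 4.41], [0.06, 2.06], [-2.6, 2.6]. Speed limits (rad/s): [2.22, 2.22, 2.79, 2.79, 3.14, 3.14, 3.14].

### API

Orientations are given as a unit quaternion [x, y, z, w].
In Python, from bench import r gives the robot as it stands.
- The arm moves only by the tool move_arm, never from a script. Its argument "targets" is a list of rows, each a list of 3 entries, a list of its own where there are three numbers: the shift along the tool's x, y, z in cm, then the turn, a rotation vector about the tool's x, y, z in rad, then the opening in per cent of the stroke, from 0 (shut) to 100 (fully open). In form: [[[x, y, z], [wx, wy, wz], gripper], ...]. A call has 1 to 20 rows; each row shifts and turns the commanded pose from where the row before left it, along the tool's axes as they then stand; what a row does not reach is not made up. A row lasts 1/8 s, in which the tool goes at most 62.5 mm and 10.7 degrees, less where a joint would pass 70% of its speed; a pose out of reach is approached as far as the arm can. A call with a gripper value outside its range is refused whole. The fingers move at their own pace and stop on an object; "grip_force" is the grip in N (left out, the last holds). Time passes only in rows, so rows that do not move let the fingers close. It gives the time, the measured TCP pose, the force, the opening and the grip force at its end, in the units of the state.
- r.read_state(): the state, without advancing time (a new reading comes with each control period).
- r.camera(name): name is "side" or "top" or "wrist"; returns a dict with "image" (420x560x3 uint8, blue, green, red), "vertical_fov" (degrees; the focal length in pixels is half the picture's height over the tangent of half this angle, whatever the lens; pixels are square), "cx", "cy" (the principal point, pixels), "cam_to_world" (4x4, takes a point from camera to world coordinates). Camera axes: x right, y down, z forward; pixel columns grow to the right and rows downward; lengths in m; the calibration is good to about 2 mm. A picture is of the moment at which its call begins. There is no depth.
- r.close_job(): hands the job in; it is judged then, once.
The state is a dict: "time": time; "joint_positions": joint angles; "joint_vel": joint speeds; "joint_torque": joint torques, N m; "ee_pos": TCP position; "eef_rot": TCP orientation; "ft_force": force on the tool from outside, world axes, zero at the start; "torque": the same for the moment, N m; "width": finger opening in m; "grip_force": force on a finger pad.
Only numpy, scipy, OpenCV 4.12 (cv2) and the standard library are available. Lean on these libraries where they do the work, as an engineer would, in place of code of your own. Each camera call takes 0.05 s, during which the arm holds its last target. There are 200 camera calls.

## Working session

There is one attempt and no reset: what is moved stays moved. The work goes in short steps, Python scripts to look and compute and a tool call to move; the robot and the scene stay as the last step left them, time stands still between calls to the robot, and variables do not carry over. Pictures are saved under pics/ and viewed, at most 10 in all, crops included, and the job is handed in when it is done.

Besides the shell and the picture viewer there is one more tool, called after "Call:" in YAML: its name, and indented under it one key for each argument. move_arm: Moves the arm, as the interface text tells. Its arguments: {"type":"object","properties":{"targets":{"type":"array"},"grip_force":{"type":"number"}},"required":["targets"]}

```bash
mkdir -p pics; ls; cat > h.py <<'E'
from bench import r
import numpy as np, cv2, json
from scipy.spatial.transform import Rotation as R
def snap(n,f):
    c=r.camera(n); cv2.imwrite(f'pics/{f}.png',c['image']); 
    np.savez(f'pics/{f}.npz',T=c['cam_to_world'],fov=c['vertical_fov'],cx=c['cx'],cy=c['cy'],im=c['image']); return c
def load(f):
    d=np.load(f'pics/{f}.npz'); return d
def px2w(d,u,v,z):
    f=d['im'].shape[0]/2/np.tan(np.radians(float(d['fov']))/2)
    T=d['T']; ray=T[:3,:3]@np.array([(u-d['cx'])/f,(v-d['cy'])/f,1]); o=T[:3,3]
    return o+ray*(z-o[2])/ray[2]
def w2px(d,p):
    f=d['im'].shape[0]/2/np.tan(np.radians(float(d['fov']))/2)
    T=d['T']; q=T[:3,:3].T@(np.array(p)-T[:3,3]); return q[0]/q[2]*f+d['cx'],q[1]/q[2]*f+d['cy']
E
python3 - <<'E'
from h import *
for n in ['top','side','wrist']:
    c=snap(n,n+'0'); print(n,c['vertical_fov'],c['cx'],c['cy'],np.round(c['cam_to_world'],3).tolist())
s=r.read_state(); print(s)
im=cv2.imread('pics/top0.png'); cv2.imwrite('pics/top0b.png',cv2.resize(im,(800,600),interpolation=cv2.INTER_CUBIC))
im=cv2.imread('pics/side0.png'); cv2.imwrite('pics/side0b.png',cv2.resize(im,(800,600),interpolation=cv2.INTER_CUBIC))
E
```

```text
pics
top 49.39280336403624 283.837501757489 209.89575215509467 [[0.004, -0.984, 0.178, 0.362], [-1.0, -0.007, -0.021, -0.147], [0.022, -0.178, -0.984, 1.078], [0.0, 0.0, 0.0, 1.0]]
side 50.94815513292542 265.5662335974352 213.57264177836018 [[0.993, -0.074, 0.088, 0.479], [-0.115, -0.573, 0.811, -0.861], [-0.009, -0.816, -0.578, 0.548], [0.0, 0.0, 0.0, 1.0]]
wrist 70.61998146825366 273.7782567697746 211.87509706748565 [[0.368, 0.887, 0.279, 0.153], [0.93, -0.351, -0.111, 0.611], [-0.0, 0.3, -0.954, 0.384], [0.0, 0.0, 0.0, 1.0]]
{'time': 0.15, 'joint_positions': array([-1.21559789,  0.33271041, -0.06468049,  1.46074426,  0.02157399,
        1.34990385, -0.0884613 ]), 'joint_vel': array([ 0.0006303 , -0.00132294,  0.00240208, -0.00270844, -0.00010785,
       -0.00025645, -0.00119914]), 'joint_torque': array([ 1.20668094e-03, -6.23634624e+01,  2.50107609e-02, -3.90141320e+01,
       -6.12522662e-02,  3.72485700e-02,  5.16900639e-05]), 'ee_pos': array([0.23044158, 0.58065   , 0.2219488 ]), 'eef_rot': array([ 1.87762374e-01,  9.82214337e-01, -5.28890336e-04, -8.70810894e-05]), 'ft_force': array([1.14989572, 0.19379927, 0.20210241]), 'torque': array([-0.00599961, -0.00131903, -0.01174826]), 'grip_force': 0.0, 'width': 0.08728045667223475}
```

View pics/top0b.png

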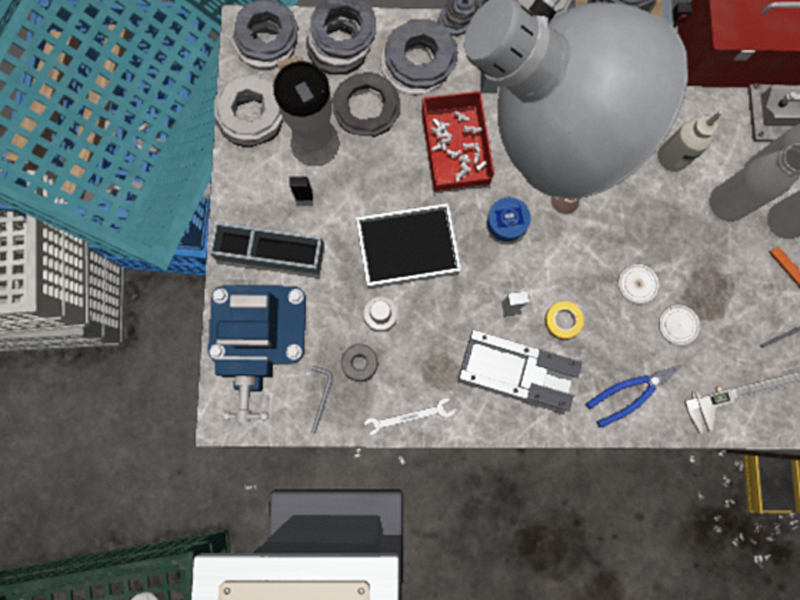

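View pics/side0b.png

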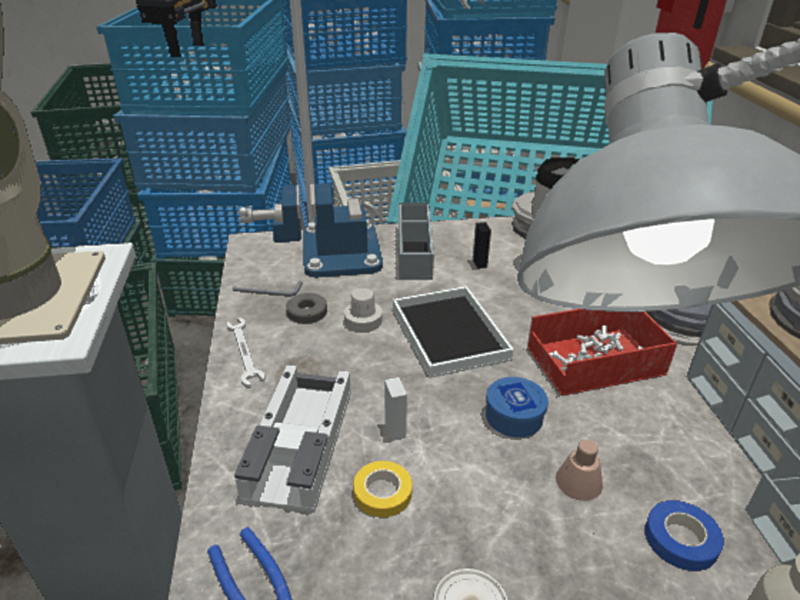

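The top view shows, in 800x600 pixels:
- bin at (267,249), short pocket on the left
- tray at (408,245)
- plug at (380,312) and ring at (360,362)
- steel drift bar at (516,300); the black look-alike is at (301,188)
- tape at (565,320)
- fixture at (521,371), with its lips on the right, so fixture x points towards world +y

The side view agrees with this. Next I'll zoom in.

```bash
python3 - <<'E'
from h import *
t=load('top0')['im']; s=load('side0')['im']
a=t[225:295,310:415]; b=t[140:270,145:330]; c=s[250:360,160:300]
A=cv2.resize(a,None,fx=4,fy=4,interpolation=2); B=cv2.resize(b,None,fx=4,fy=4,interpolation=2)
A=cv2.resize(t[195:295,310:420],None,fx=5.8,fy=5.8,interpolation=2)
cv2.imwrite('pics/A.png',A); cv2.imwrite('pics/B.png',B)
E
```

```text
(no output)
```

View pics/A.png

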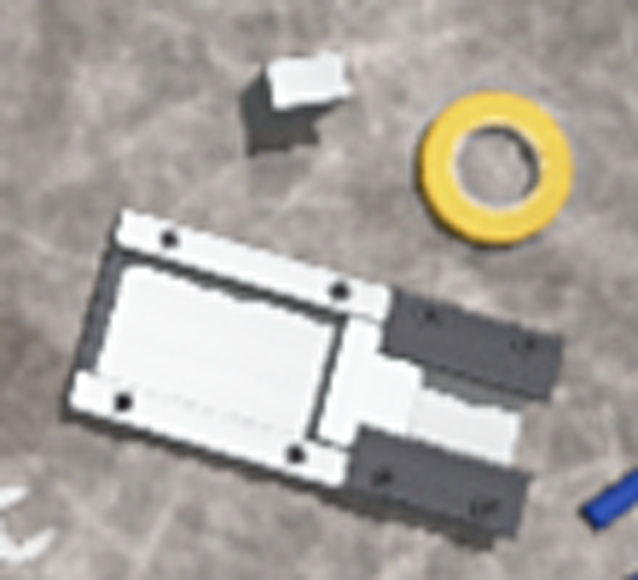

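View pics/B.png

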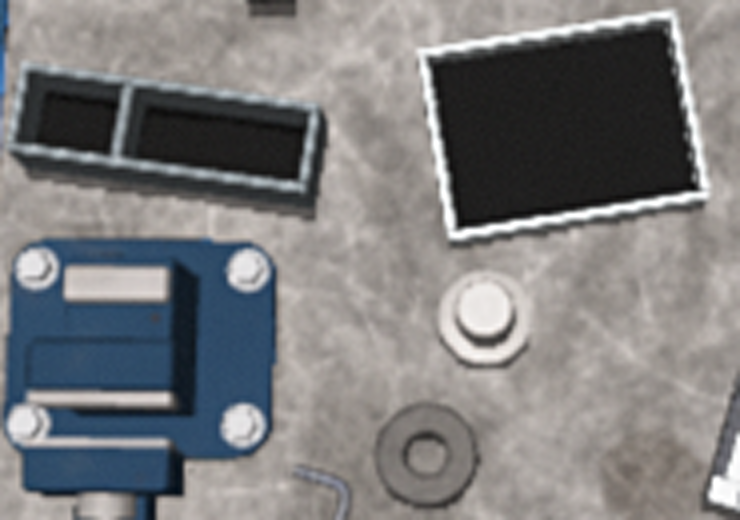

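```bash
python3 - <<'E'
from h import *
d=load('top0')
def P(U,V,s,o,z): return px2w(d,(U+.5)/s-.5+o[0],(V+.5)/s-.5+o[1],z)
A=(5.8,(310,195)); B=(4,(145,140))
def show(n,pts,k,z):
    W=np.array([P(u,v,*k,z) for u,v in pts]); print(n,np.round(W[:,:2],4).tolist(),'mean',W[:,:2].mean(0).round(4))
    if len(W)==4:
        e=np.roll(W,-1,0)-W; print('   len',np.linalg.norm(e,axis=1).round(4),'ang',np.degrees(np.arctan2(e[:,1],e[:,0])).round(1))
show('fixleft',[(121,211),(69,402)],A,.038)
show('lip',[(562,342),(517,536)],A,.045)
show('bar',[(267,64),(338,54),(351,92),(277,108)],A,.07)
show('spacer L',[(345,318),(320,438)],A,.038); show('spacer R',[(422,368),(411,430)],A,.038)
show('bin',[(23,65),(323,103),(309,191),(9,150)],B,.048)
show('cross',[(126,85),(118,160)],B,.046)
show('tray',[(420,51),(674,11),(709,195),(452,241)],B,.02)
show('plugtop',[(487,308)],B,.048); show('plugfl',[(485,319)],B,.021); show('ring',[(427,453)],B,.016)
show('tape',[(497,168)],A,.016)
E
```

```text
fixleft [[0.5025, -0.2765], [0.427, -0.2549]] mean [ 0.4647 -0.2657]
lip [[0.4509, -0.4481], [0.3758, -0.4273]] mean [ 0.4133 -0.4377]
bar [[0.5561, -0.3302], [0.5603, -0.3581], [0.5453, -0.3627], [0.5388, -0.3337]] mean [ 0.5501 -0.3462]
   len [0.0282 0.0157 0.0297 0.0177] ang [ -81.5 -162.8  102.7   11.3]
spacer L [[0.4605, -0.3644], [0.4134, -0.3532]] mean [ 0.4369 -0.3588]
spacer R [[0.4409, -0.3943], [0.4167, -0.3891]] mean [ 0.4288 -0.3917]
bin [[0.6745, 0.1423], [0.6534, -0.0324], [0.6008, -0.0257], [0.6236, 0.1475]] mean [0.6381 0.0579]
   len [0.1759 0.053  0.1747 0.0512] ang [-96.9 172.8  82.5  -5.8]
cross [[0.6637, 0.0826], [0.6187, 0.0851]] mean [0.6412 0.0839]
tray [[0.6942, -0.0866], [0.721, -0.2398], [0.6069, -0.2598], [0.5778, -0.1074]] mean [ 0.65   -0.1734]
   len [0.1555 0.1158 0.1551 0.1183] ang [ -80.1 -170.1  100.8   10.1]
plugtop [[0.5332, -0.129]] mean [ 0.5332 -0.129 ]
plugfl [[0.5311, -0.1274]] mean [ 0.5311 -0.1274]
ring [[0.453, -0.0945]] mean [ 0.453  -0.0945]
tape [[0.5241, -0.4331]] mean [ 0.5241 -0.4331]
```

```bash
cat >> h.py <<'E'
def ori(yaw,tilt=0):
    # tool z down, tool y at yaw deg; tilt>0 (deg, about tool y): body leans to tool +x side
    y=np.radians(yaw); Y=np.array([np.cos(y),np.sin(y),0]); Z=np.array([0,0,-1.]); X=np.cross(Y,Z)
    return R.from_matrix(np.c_[X,Y,Z])*R.from_rotvec([0,np.radians(-tilt),0])
def pose():
    s=r.read_state(); return s['ee_pos'].copy(),R.from_quat(s['eef_rot'])
def plan(wps,start=None,step=5.0,turn=.17):
    """wps: (x,y,z,yaw,grip%[,tilt[,step]]) or ('wait',n,grip)"""
    p,q=start or pose(); rows=[]
    for w in wps:
        if w[0]=='wait': rows+=[[[0,0,0],[0,0,0],w[2]]]*w[1]; continue
        P=np.array(w[:3]); Q=ori(w[3],w[5] if len(w)>5 else 0); st=w[6] if len(w)>6 else step
        rv=(q.inv()*Q).as_rotvec(); 
        n=max(1,int(np.ceil(np.linalg.norm(P-p)*100/st-.02)),int(np.ceil(np.linalg.norm(rv)/turn-.05)))
        for i in range(n):
            dp=np.round(q.inv().apply((P-p)/(n-i))*100,1); dr=np.round((q.inv()*Q).as_rotvec()/(n-i),2)
            rows.append([dp.tolist(),dr.tolist(),w[4]]); p=p+q.apply(dp/100); q=q*R.from_rotvec(dr)
    for i in range(0,len(rows),20): print(json.dumps(rows[i:i+20]).replace('-0.0,','0,').replace('0.0','0') if 0 else json.dumps(rows[i:i+20]).replace(' ',''))
    print(len(rows),'end',p.round(4))
def st():
    s=r.read_state(); y=R.from_quat(s['eef_rot']).as_matrix()
    print('t',round(s['time'],2),'p',s['ee_pos'].round(4),'yaw',np.degrees(np.arctan2(y[1,1],y[0,1])).round(1),'z',y[:,2].round(3),'w',round(s['width'],4),'F',s['ft_force'].round(1),'g',round(s['grip_force'],1),'j',s['joint_positions'].round(2))
E
python3 - <<'E'
from h import *
d=load('top0'); K=1/1.4286
for n,z,pts in [('lamp',.12,[(500,110),(505,140),(520,170),(545,190),(575,197),(610,185)]),('lamp',.2,[(500,110),(520,170),(575,197),(685,80)]),('spanner',.007,[(366,422),(376,432),(372,413),(452,402)]),('hex',.007,[(315,367),(332,373),(315,430)]),('vise',.0,[(213,290),(303,290)])]:
    print(n,z,[px2w(d,u*K,v*K,z)[:2].round(3).tolist() for u,v in pts])
plan([(.40,.33,.22,60,100),(.48,.10,.2,45,100),(.453,-.0945,.12,30,100),('wait',2,100)])
E
```

```text
lamp 0.12 [[0.842, -0.316], [0.792, -0.322], [0.743, -0.345], [0.71, -0.383], [0.7, -0.429], [0.72, -0.484]]
lamp 0.2 [[0.802, -0.302], [0.711, -0.328], [0.671, -0.405], [0.853, -0.576]]
spanner 0.007 [[0.356, -0.107], [0.34, -0.123], [0.37, -0.116], [0.388, -0.246]]
hex 0.007 [[0.444, -0.022], [0.434, -0.05], [0.343, -0.025]]
vise 0.0 [[0.572, 0.152], [0.573, 0.002]]
[[[-3.6,-2.4,0.0],[-0.0,0.0,0.02],100],[[-3.6,-2.4,0.0],[-0.0,0.0,0.02],100],[[-3.7,-2.3,0.0],[-0.0,0.0,0.02],100],[[-3.7,-2.2,0.1],[-0.0,0.0,0.02],100],[[-3.7,-2.1,0.0],[-0.0,0.0,0.02],100],[[-3.8,-2.1,0.1],[-0.0,0.0,0.02],100],[[-3.9,-2.0,0.0],[-0.0,0.0,0.03],100],[[-3.7,-3.2,0.4],[-0.0,0.0,0.05],100],[[-3.8,-3.0,0.4],[-0.0,0.0,0.05],100],[[-4.0,-2.8,0.4],[-0.0,0.0,0.05],100],[[-4.1,-2.5,0.4],[-0.0,0.0,0.05],100],[[-4.3,-2.4,0.4],[-0.0,0.0,0.06],100],[[-2.4,-3.1,1.6],[-0.0,0.0,0.05],100],[[-2.5,-3.0,1.6],[-0.0,0.0,0.05],100],[[-2.7,-2.9,1.6],[-0.0,0.0,0.05],100],[[-2.8,-2.7,1.6],[-0.0,0.0,0.05],100],[[-2.9,-2.6,1.7],[-0.0,0.0,0.06],100],[[0,0,0],[0,0,0],100],[[0,0,0],[0,0,0],100]]
19 end [ 0.4529 -0.0941  0.1195]
```

Call:
move_arm:
  targets:
    - [[-3.6,-2.4,0],[0,0,0.02],100]
    - [[-3.6,-2.4,0],[0,0,0.02],100]
    - [[-3.7,-2.3,0],[0,0,0.02],100]
    - [[-3.7,-2.2,0.1],[0,0,0.02],100]
    - [[-3.7,-2.1,0],[0,0,0.02],100]
    - [[-3.8,-2.1,0.1],[0,0,0.02],100]
    - [[-3.9,-2.0,0],[0,0,0.03],100]
    - [[-3.7,-3.2,0.4],[0,0,0.05],100]
    - [[-3.8,-3.0,0.4],[0,0,0.05],100]
    - [[-4.0,-2.8,0.4],[0,0,0.05],100]
    - [[-4.1,-2.5,0.4],[0,0,0.05],100]
    - [[-4.3,-2.4,0.4],[0,0,0.06],100]
    - [[-2.4,-3.1,1.6],[0,0,0.05],100]
    - [[-2.5,-3.0,1.6],[0,0,0.05],100]
    - [[-2.7,-2.9,1.6],[0,0,0.05],100]
    - [[-2.8,-2.7,1.6],[0,0,0.05],100]
    - [[-2.9,-2.6,1.7],[0,0,0.06],100]
    - [[0,0,0],[0,0,0],100]
    - [[0,0,0],[0,0,0],100]
  grip_force: 30

```text
time: 2.52
ee_pos: [0.4532, -0.0931, 0.1196]
eef_rot: [0.5, 0.866, 0.0, -0.0]
ft_force: [-0.6, 0.3, 0.6]
width: 0.087
grip_force: 0.0
```

```bash
python3 - <<'E'
from h import *
st(); c=snap('wrist','w1')
d=load('w1')
for n,p in [('ring',(.453,-.0945,.016)),('plug',(.532,-.128,.048))]: print(n,np.round(w2px(d,p),1))
E
```

```text
t 2.52 p [ 0.4532 -0.0931  0.1196] yaw 30.0 z [ 0.  0. -1.] w 0.087 F [-0.6  0.3  0.6] g 0.0 j [-0.43  0.05  0.55  2.03 -0.03  1.07  0.66]
ring [272.8 212. ]
plug [329.5 294.6]
```

View pics/w1.png

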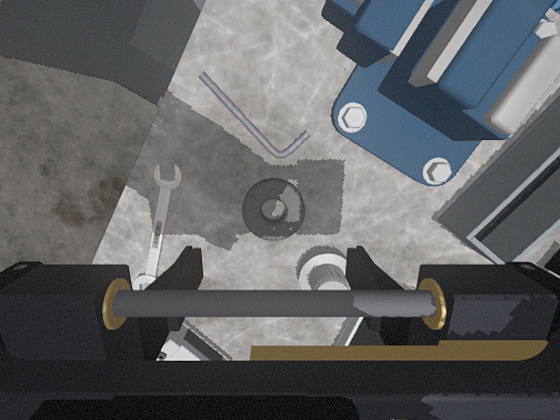

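The wrist view shows the ring centred at (273,209), where it was predicted at (273,212). I'm picking it up.

```bash
python3 - <<'E'
from h import *
plan([(.453,-.0942,.004,30,100,0,4),('wait',5,40),(.453,-.0942,.09,30,40),(.6395,-.1315,.09,30,40),(.6395,-.1315,.03,30,40),(.6395,-.1315,.012,30,40,0,1),('wait',1,40)])
E
```

```text
[[[-0.0,-0.0,3.9],[0.0,-0.0,0.0],100],[[-0.1,-0.1,3.8],[0.0,-0.0,0.0],100],[[-0.0,-0.0,3.9],[0.0,-0.0,0.0],100],[[0,0,0],[0,0,0],40],[[0,0,0],[0,0,0],40],[[0,0,0],[0,0,0],40],[[0,0,0],[0,0,0],40],[[0,0,0],[0,0,0],40],[[-0.0,-0.0,-4.3],[0.0,-0.0,0.0],40],[[-0.0,-0.0,-4.3],[0.0,-0.0,0.0],40],[[-3.1,3.6,-0.0],[0.0,-0.0,0.0],40],[[-3.2,3.6,-0.0],[0.0,-0.0,0.0],40],[[-3.1,3.5,-0.0],[0.0,-0.0,0.0],40],[[-3.2,3.6,-0.0],[0.0,-0.0,0.0],40],[[0.0,-0.0,3.0],[0.0,-0.0,0.0],40],[[0.0,-0.0,3.0],[0.0,-0.0,0.0],40],[[0.0,-0.0,0.9],[0.0,-0.0,0.0],40],[[0.0,-0.0,0.9],[0.0,-0.0,0.0],40],[[0,0,0],[0,0,0],40]]
19 end [ 0.64   -0.1315  0.0118]
```

Call:
move_arm:
  targets:
    - [[0,0,3.9],[0,0,0],100]
    - [[-0.1,-0.1,3.8],[0,0,0],100]
    - [[0,0,3.9],[0,0,0],100]
    - [[0,0,0],[0,0,0],40]
    - [[0,0,0],[0,0,0],40]
    - [[0,0,0],[0,0,0],40]
    - [[0,0,0],[0,0,0],40]
    - [[0,0,0],[0,0,0],40]
    - [[0,0,-4.3],[0,0,0],40]
    - [[0,0,-4.3],[0,0,0],40]
  grip_force: 30

```text
time: 3.82
ee_pos: [0.4517, -0.0953, 0.0901]
eef_rot: [0.5, 0.866, -0.001, -0.001]
ft_force: [0.6, 0.7, -3.3]
width: 0.0589
grip_force: 30.0
```

Call:
move_arm:
  targets:
    - [[-3.1,3.6,0],[0,0,0],40]
    - [[-3.2,3.6,0],[0,0,0],40]
    - [[-3.1,3.5,0],[0,0,0],40]
    - [[-3.2,3.6,0],[0,0,0],40]
    - [[0,0,3.0],[0,0,0],40]
    - [[0,0,3.0],[0,0,0],40]
    - [[0,0,0.9],[0,0,0],40]
    - [[0,0,0.9],[0,0,0],40]
    - [[0,0,0],[0,0,0],40]

```text
time: 4.95
ee_pos: [0.6395, -0.1328, 0.0117]
eef_rot: [0.5, 0.866, 0.0, 0.0]
ft_force: [0.2, 0.0, -3.3]
width: 0.0591
grip_force: 30.0
```

```bash
python3 - <<'E'
from h import *
st()
plan([('wait',3,80),(.6395,-.1315,.08,30,80,0,3.5),(.532,-.1277,.11,40,80,20),('wait',2,80)],start=(np.array([.6395,-.1315,.012]),ori(30)))
E
```

```text
t 4.95 p [ 0.6395 -0.1328  0.0117] yaw 30.0 z [ 0.  0. -1.] w 0.0591 F [ 0.2  0.  -3.3] g 30.0 j [-0.25  0.63  0.52  1.61 -0.35  1.    0.91]
[[[0,0,0],[0,0,0],80],[[0,0,0],[0,0,0],80],[[0,0,0],[0,0,0],80],[[0.0,0.0,-3.4],[0.0,0.0,0.0],80],[[0.0,0.0,-3.4],[0.0,0.0,0.0],80],[[1.9,-3.0,-1.0],[-0.01,-0.12,-0.06],80],[[1.9,-2.9,-1.3],[-0.01,-0.11,-0.06],80],[[2.0,-2.8,-1.5],[-0.01,-0.12,-0.05],80],[[0,0,0],[0,0,0],80],[[0,0,0],[0,0,0],80]]
10 end [ 0.5323 -0.1276  0.1103]
```

Call:
move_arm:
  targets:
    - [[0,0,0.1],[0,0,0],40]
    - [[0,0,0],[0,0,0],80]
    - [[0,0,0],[0,0,0],80]
    - [[0,0,0],[0,0,0],80]
    - [[0,0,-3.4],[0,0,0],80]
    - [[0,0,-3.4],[0,0,0],80]
    - [[1.9,-3.0,-1.0],[-0.01,-0.12,-0.06],80]
    - [[1.9,-2.9,-1.3],[-0.01,-0.11,-0.06],80]
    - [[2.0,-2.8,-1.5],[-0.01,-0.12,-0.05],80]
    - [[0,0,0],[0,0,0],80]
    - [[0,0,0],[0,0,0],80]

```text
time: 6.32
ee_pos: [0.5344, -0.1285, 0.1096]
eef_rot: [0.419, 0.891, -0.072, 0.157]
ft_force: [0.7, 0.3, 0.5]
width: 0.0696
grip_force: 0.0
```

```bash
python3 - <<'E'
from h import *
st(); snap('wrist','w2'); snap('top','t2'); d=load('w2')
for n,p in [('plug',(.532,-.128,.048)),('fl',(.532,-.128,.021)),('ring',(.6395,-.1328,.022))]: print(n,np.round(w2px(d,p),1),np.round(w2px(load('t2'),p),1))
a=cv2.resize(load('w2')['im'],(460,345)); t=load('t2')['im'][130:240,240:350]; 
cv2.imwrite('pics/c2.png',np.hstack([a,cv2.resize(t,(340,345))]))
E
```

```text
t 6.33 p [ 0.5344 -0.1285  0.1096] yaw 39.7 z [ 0.219 -0.26  -0.941] w 0.0696 F [0.7 0.3 0.5] g 0.0 j [-0.69  0.1   0.71  2.07  0.28  0.79  0.52]
plug [271.4 200.4] [266.  217.1]
fl [271.5 181.9] [266.1 219. ]
ring [352.5 245.2] [268.6 174.4]
```

View pics/c2.png

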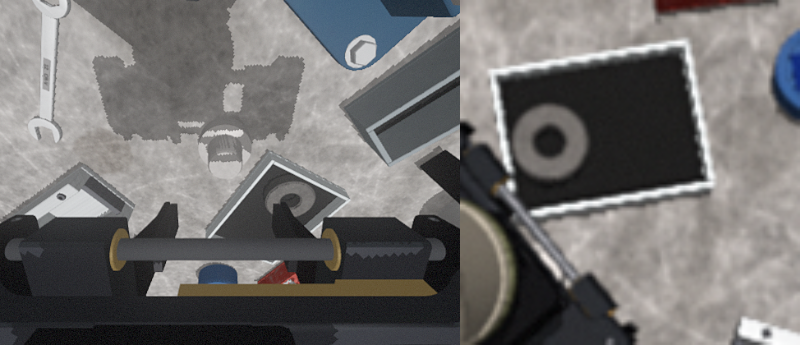

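The plug top is at (270,199) in the wrist image, against a prediction of (271,200). The ring lies flat at the tray's left end. Now the plug.

```bash
python3 - <<'E'
from h import *
plan([(.5346,-.1308,.026,40,80,20,4.5),('wait',5,25),(.5346,-.1308,.085,40,25,20),(.6296,-.1938,.085,40,25,20),(.6296,-.1938,.0345,40,25,20),('wait',1,25)])
E
```

```text
[[[1.4,-0.0,3.9],[-0.0,-0.0,-0.0],80],[[1.4,-0.1,4.0],[-0.0,-0.0,-0.01],80],[[0,0,0],[0,0,0],25],[[0,0,0],[0,0,0],25],[[0,0,0],[0,0,0],25],[[0,0,0],[0,0,0],25],[[0,0,0],[0,0,0],25],[[-1.0,-0.0,-2.8],[-0.0,-0.0,0.0],25],[[-1.0,-0.0,-2.8],[-0.0,-0.0,0.0],25],[[-3.4,1.1,1.2],[-0.0,-0.0,0.0],25],[[-3.5,1.1,1.3],[-0.0,-0.0,0.0],25],[[-3.4,1.0,1.2],[-0.0,-0.0,0.0],25],[[1.7,0.0,4.8],[-0.0,-0.0,0.0],25],[[0,0,0],[0,0,0],25]]
14 end [ 0.6296 -0.194   0.0345]
```

Call:
move_arm:
  targets:
    - [[1.4,0,3.9],[0,0,0],80]
    - [[1.4,-0.1,4.0],[0,0,-0.01],80]
    - [[0,0,0],[0,0,0],25]
    - [[0,0,0],[0,0,0],25]
    - [[0,0,0],[0,0,0],25]
    - [[0,0,0],[0,0,0],25]
    - [[0,0,0],[0,0,0],25]
    - [[-1.0,0,-2.8],[0,0,0],25]
    - [[-1.0,0,-2.8],[0,0,0],25]
    - [[-3.4,1.1,1.2],[0,0,0],25]
    - [[-3.5,1.1,1.3],[0,0,0],25]
    - [[-3.4,1.0,1.2],[0,0,0],25]
    - [[0.9,0,2.4],[0,0,0],25]
    - [[0.8,0,2.4],[0,0,0],25]
    - [[0,0,0],[0,0,0],25]
  grip_force: 40

```text
time: 8.3
ee_pos: [0.6274, -0.1927, 0.0323]
eef_rot: [0.414, 0.894, -0.074, 0.155]
ft_force: [1.0, -0.2, -3.9]
width: 0.033
grip_force: 39.6
```

```bash
python3 - <<'E'
from h import *
st(); plan([(.6290,-.1938,.0315,40,25,20),('wait',1,25),('wait',4,70),(.620,-.180,.09,40,70,20),(.56,-.27,.20,14,70,0),(.5499,-.3465,.14,14,60),('wait',2,60)])
E
```

```text
t 8.3 p [ 0.6274 -0.1927  0.0323] yaw 40.2 z [ 0.215 -0.261 -0.941] w 0.033 F [ 1.  -0.2 -3.9] g 39.6 j [-0.43  0.47  0.64  1.87 -0.07  0.62  0.87]
[[[-0.2,0.0,0.1],[-0.0,-0.0,0.01],25],[[0,0,0],[0,0,0],25],[[0,0,0],[0,0,0],70],[[0,0,0],[0,0,0],70],[[0,0,0],[0,0,0],70],[[0,0,0],[0,0,0],70],[[-0.2,0.1,-3.0],[-0.0,-0.0,-0.0],70],[[-0.2,0.1,-3.0],[-0.0,-0.0,-0.0],70],[[-1.7,-2.6,-2.3],[0.02,0.08,0.11],70],[[-1.7,-2.4,-2.4],[0.02,0.09,0.11],70],[[-1.8,-2.3,-2.5],[0.02,0.09,0.11],70],[[-1.8,-2.2,-2.7],[0.02,0.08,0.11],70],[[-3.6,-1.4,3.0],[-0.0,0.0,0.0],60],[[-3.5,-1.4,3.0],[-0.0,0.0,0.0],60],[[0,0,0],[0,0,0],60],[[0,0,0],[0,0,0],60]]
16 end [ 0.5502 -0.3461  0.1402]
```

```bash
python3 - <<'E'
from h import *
plan([(.6290,-.1938,.0315,40,25,20),('wait',1,25),('wait',4,70),(.620,-.180,.09,40,70,20),(.56,-.25,.19,80,65,0),(.5500,-.3465,.13,101,65),('wait',2,65)])
E
```

```text
[[[-0.2,0.0,0.1],[-0.0,-0.0,0.01],25],[[0,0,0],[0,0,0],25],[[0,0,0],[0,0,0],70],[[0,0,0],[0,0,0],70],[[0,0,0],[0,0,0],70],[[0,0,0],[0,0,0],70],[[-0.2,0.1,-3.0],[-0.0,-0.0,-0.0],70],[[-0.2,0.1,-3.0],[-0.0,-0.0,-0.0],70],[[-1.0,-1.8,-1.8],[-0.02,0.07,-0.14],65],[[-0.6,-1.9,-1.9],[-0.03,0.06,-0.14],65],[[-0.2,-1.9,-1.9],[-0.02,0.07,-0.14],65],[[0.2,-1.8,-2.0],[-0.03,0.06,-0.14],65],[[0.6,-1.7,-2.0],[-0.02,0.07,-0.14],65],[[-0.2,-3.2,2.0],[-0.0,-0.0,-0.12],65],[[0.2,-3.2,2.0],[-0.0,-0.0,-0.12],65],[[0.5,-3.3,2.0],[-0.0,-0.0,-0.12],65],[[0,0,0],[0,0,0],65],[[0,0,0],[0,0,0],65]]
18 end [ 0.5504 -0.3469  0.1303]
```

Call:
move_arm:
  targets:
    - [[0,0,0.1],[0,0,0.01],25]
    - [[0,0,0],[0,0,0],25]
    - [[0,0,0],[0,0,0],70]
    - [[0,0,0],[0,0,0],70]
    - [[0,0,0],[0,0,0],70]
    - [[-0.2,0.1,-3.0],[0,0,0],70]
    - [[-0.2,0.1,-3.0],[0,0,0],70]
    - [[-1.0,-1.8,-1.8],[-0.02,0.07,-0.14],65]
    - [[-0.6,-1.9,-1.9],[-0.03,0.06,-0.14],65]
    - [[-0.2,-1.9,-1.9],[-0.02,0.07,-0.14],65]
    - [[0.2,-1.8,-2.0],[-0.03,0.06,-0.14],65]
    - [[0.6,-1.7,-2.0],[-0.02,0.07,-0.14],65]
    - [[-0.2,-3.2,2.0],[0,0,-0.12],65]
    - [[0.2,-3.2,2.0],[0,0,-0.12],65]
    - [[0.5,-3.3,2.0],[0,0,-0.12],65]
    - [[0,0,0],[0,0,0],65]
    - [[0,0,0],[0,0,0],65]

```text
time: 10.42
ee_pos: [0.55, -0.3454, 0.1312]
eef_rot: [-0.094, 0.996, -0.001, 0.001]
ft_force: [0.5, 0.3, -1.0]
width: 0.0567
grip_force: 0.0
```

```bash
python3 - <<'E'
from h import *
st(); snap('wrist','w3'); snap('top','t3'); d=load('w3')
c=np.array([.5501,-.3462])
for a in (101,):
  e=np.array([np.cos(np.radians(a)),np.sin(np.radians(a))]); n=np.array([e[1],-e[0]])
  print([np.round(w2px(d,[*(c+.015*i*e+.009*j*n),.07]),0).tolist() for i,j in [(1,1),(1,-1),(-1,-1),(-1,1)]])
im=d['im']; t=load('t3')['im'][130:240,240:350]
cv2.imwrite('pics/c3.png',np.hstack([im,cv2.resize(t,(240,240),interpolation=2) if 0 else cv2.copyMakeBorder(cv2.resize(t,(240,240)),0,180,0,0,cv2.BORDER_CONSTANT)]))
E
```

```text
t 10.43 p [ 0.55   -0.3454  0.1312] yaw 100.7 z [ 0.002 -0.003 -1.   ] w 0.0567 F [ 0.5  0.3 -1. ] g 0.0 j [ 0.12  0.47  0.49  1.53 -0.23  1.19  2.41]
[[292.0, 237.0], [292.0, 216.0], [254.0, 216.0], [255.0, 237.0]]
```

View pics/c3.png

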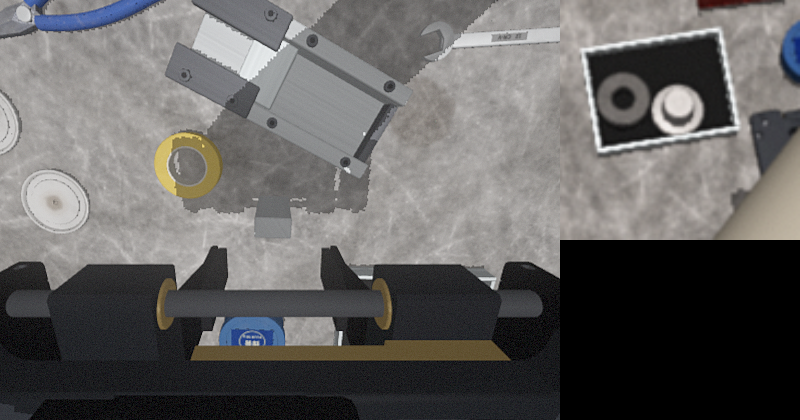

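The wrist view shows the bar's top at (255–292, 211–237), as predicted and square to the fingers. The plug stands beside the ring in the tray. Now the bar.

```bash
python3 - <<'E'
from h import *
plan([(.5501,-.3462,.042,101,65,0,4.5),('wait',5,20),(.5501,-.3462,.115,101,20),(.4213,-.4111,.115,73.4,20),('wait',2,20)])
E
```

```text
[[[0.0,-0.1,4.5],[-0.0,0.0,-0.0],65],[[0.1,-0.0,4.5],[-0.0,0.0,-0.0],65],[[0,0,0],[0,0,0],20],[[0,0,0],[0,0,0],20],[[0,0,0],[0,0,0],20],[[0,0,0],[0,0,0],20],[[0,0,0],[0,0,0],20],[[-0.0,-0.0,-3.7],[-0.0,0.0,-0.0],20],[[-0.0,-0.0,-3.6],[-0.0,0.0,-0.0],20],[[4.6,-1.3,-0.0],[-0.0,0.0,0.16],20],[[4.4,-2.1,-0.0],[-0.0,0.0,0.16],20],[[3.9,-2.7,-0.1],[-0.0,0.0,0.16],20],[[0,0,0],[0,0,0],20],[[0,0,0],[0,0,0],20]]
14 end [ 0.4215 -0.4114  0.1155]
```

Call:
move_arm:
  targets:
    - [[0,-0.1,4.5],[0,0,0],65]
    - [[0.1,0,4.5],[0,0,0],65]
    - [[0,0,0],[0,0,0],20]
    - [[0,0,0],[0,0,0],20]
    - [[0,0,0],[0,0,0],20]
    - [[0,0,0],[0,0,0],20]
    - [[0,0,-3.7],[0,0,0],20]
    - [[0,0,-3.6],[0,0,0],20]
    - [[4.6,-1.3,0],[0,0,0.16],20]
    - [[4.4,-2.1,0],[0,0,0.16],20]
    - [[3.9,-2.7,-0.1],[0,0,0.16],20]
    - [[0,0,0],[0,0,0],20]
    - [[0,0,0],[0,0,0],20]
  grip_force: 55

```text
time: 12.15
ee_pos: [0.4213, -0.412, 0.1153]
eef_rot: [0.144, 0.99, -0.001, 0.001]
ft_force: [0.2, 0.0, -1.6]
width: 0.0297
grip_force: 54.4
```

```bash
python3 - <<'E'
from h import *
st(); snap('wrist','w4'); snap('side','s4'); d=load('w4')
g=np.array([.439,-.3517]); e=np.array([.2863,.958]); n=np.array([-e[1],e[0]])
def F(x,y,z): return [*(g+x*e+y*n),z]
for k in [(-.09,.014,.045),(-.02,.014,.045),(-.02,-.014,.045),(-.09,-.014,.045),(.09,.0405,.038),(.09,-.0405,.038)]: print(k,np.round(w2px(d,F(*k)),0),np.round(w2px(load('s4'),F(*k)),0))
cv2.imwrite('pics/c4.png',np.hstack([d['im'][:,:],cv2.copyMakeBorder(cv2.resize(load('s4')['im'][230:370,150:270],(240,280)),0,140,0,0,cv2.BORDER_CONSTANT)]))
E
```

```text
t 12.15 p [ 0.4213 -0.412   0.1153] yaw 73.4 z [ 0.002 -0.003 -1.   ] w 0.0297 F [ 0.2  0.  -1.6] g 54.4 j [ 0.18  0.38  0.64  1.72 -0.25  1.12  2.17]
(-0.09, 0.014, 0.045) [241. 206.] [180. 334.]
(-0.02, 0.014, 0.045) [326. 206.] [195. 298.]
(-0.02, -0.014, 0.045) [325. 238.] [212. 300.]
(-0.09, -0.014, 0.045) [242. 238.] [199. 336.]
(0.09, 0.0405, 0.038) [462. 173.] [199. 254.]
(0.09, -0.0405, 0.038) [444. 262.] [244. 259.]
```

View pics/c4.png

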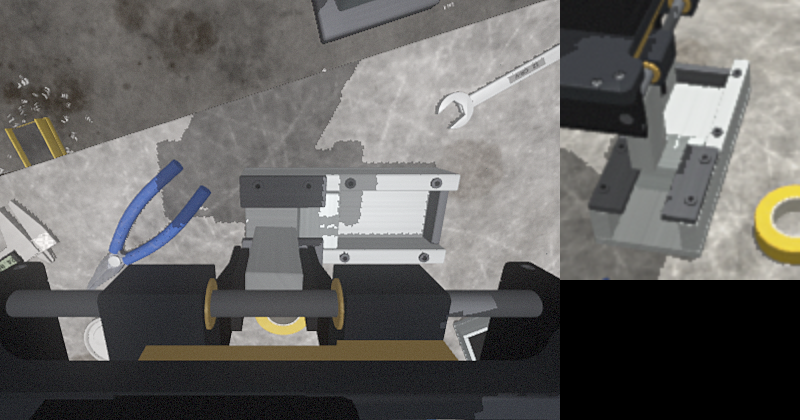

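The lip edges appear where predicted: y=206, x=241–326. The bar is held upright over the gap, so I'll lower it.

Call:
move_arm:
  targets:
    - [[0,0,3.0],[0,0,0],20]
    - [[0,0,2.0],[0,0,0],20]
    - [[0,0,1.1],[0,0,0],20]
    - [[0,0,0],[0,0,0],20]

```text
time: 12.75
ee_pos: [0.4204, -0.4123, 0.0533]
eef_rot: [0.145, 0.989, -0.001, 0.0]
ft_force: [0.9, 0.1, -2.4]
width: 0.0297
grip_force: 54.4
```

Call:
move_arm:
  targets:
    - [[0,0.8,0],[0,0,0],20]
    - [[0,0.8,0],[0,0,0],20]
    - [[0,0.8,0],[0,0,0],20]
    - [[0,0.8,0],[0,0,0],20]
    - [[0,0.8,0],[0,0,0],20]

```text
time: 13.38
ee_pos: [0.4323, -0.3737, 0.0539]
eef_rot: [0.145, 0.989, -0.001, 0.001]
ft_force: [-1.0, -1.3, -0.9]
width: 0.029
grip_force: 54.4
```

Call:
move_arm:
  targets:
    - [[0,0.8,0],[0,0,0],20]
    - [[0,0.8,0],[0,0,0],20]
    - [[0,0.6,0],[0,0,0],20]
    - [[0,0,0],[0,0,0],20]

```text
time: 13.88
ee_pos: [0.4387, -0.3523, 0.0536]
eef_rot: [0.145, 0.989, -0.001, 0.001]
ft_force: [-0.5, 0.3, -2.3]
width: 0.0297
grip_force: 54.4
```

```bash
python3 - <<'E'
from h import *
st(); p,q=pose(); x,y=p[:2]
plan([(x-.0025,y-.0096,.0545,73.4,20,0,1),(x-.0025,y-.0096,.13,73.4,20),('wait',1,20)])
E
```

```text
t 13.88 p [ 0.4387 -0.3523  0.0536] yaw 73.4 z [ 0.001 -0.002 -1.   ] w 0.0297 F [-0.5  0.3 -2.3] g 54.4 j [ 0.09  0.4   0.6   1.84 -0.27  0.98  2.09]
[[[-0.0,-1.0,-0.1],[-0.0,0.0,-0.0],20],[[-0.0,-0.0,-3.8],[-0.0,0.0,-0.0],20],[[-0.0,-0.0,-3.7],[-0.0,0.0,-0.0],20],[[0,0,0],[0,0,0],20]]
4 end [ 0.4357 -0.3617  0.1296]
```

Call:
move_arm:
  targets:
    - [[0,-1.0,-0.1],[0,0,0],20]
    - [[0,0,-3.8],[0,0,0],20]
    - [[0,0,-3.7],[0,0,0],20]

```text
time: 14.25
ee_pos: [0.4345, -0.3635, 0.1305]
eef_rot: [0.146, 0.989, -0.001, 0.0]
ft_force: [1.1, -0.5, -2.1]
width: 0.0297
grip_force: 54.4
```

```bash
python3 - <<'E'
from h import *
st()
plan([(.46,-.30,.175,76,20),(.58,-.02,.18,80,20),(.6448,.1125,.17,83,20),(.6448,.1125,.12,83,20),('wait',2,20)])
E
```

```text
t 14.25 p [ 0.4345 -0.3635  0.1305] yaw 73.2 z [ 0.    -0.003 -1.   ] w 0.0297 F [ 1.1 -0.5 -2.1] g 54.4 j [ 0.08  0.31  0.64  1.77 -0.2   1.13  2.06]
[[[-0.3,3.4,-2.2],[-0.0,0.0,-0.02],20],[[-0.4,3.4,-2.3],[-0.0,0.0,-0.03],20],[[-0.7,4.3,-0.1],[-0.0,0.0,-0.01],20],[[-0.7,4.3,-0.1],[-0.0,0.0,-0.01],20],[[-0.8,4.3,-0.1],[-0.0,0.0,-0.01],20],[[-0.8,4.3,-0.1],[-0.0,0.0,-0.01],20],[[-0.9,4.2,-0.0],[-0.0,0.0,-0.01],20],[[-0.9,4.3,-0.1],[-0.0,0.0,-0.01],20],[[-1.0,4.2,-0.0],[-0.0,0.0,-0.01],20],[[-1.4,4.7,0.3],[-0.0,0.0,-0.02],20],[[-1.4,4.7,0.3],[-0.0,0.0,-0.02],20],[[-1.6,4.7,0.3],[-0.0,0.0,-0.01],20],[[0.0,-0.0,5.0],[-0.0,0.0,-0.0],20],[[0,0,0],[0,0,0],20],[[0,0,0],[0,0,0],20]]
15 end [0.645  0.1126 0.1201]
```

Call:
move_arm:
  targets:
    - [[-0.3,3.4,-2.2],[0,0,-0.02],20]
    - [[-0.4,3.4,-2.3],[0,0,-0.03],20]
    - [[-0.7,4.3,-0.1],[0,0,-0.01],20]
    - [[-0.7,4.3,-0.1],[0,0,-0.01],20]
    - [[-0.8,4.3,-0.1],[0,0,-0.01],20]
    - [[-0.8,4.3,-0.1],[0,0,-0.01],20]
    - [[-0.9,4.2,0],[0,0,-0.01],20]
    - [[-0.9,4.3,-0.1],[0,0,-0.01],20]
    - [[-1.0,4.2,0],[0,0,-0.01],20]
    - [[-1.4,4.7,0.3],[0,0,-0.02],20]
    - [[-1.4,4.7,0.3],[0,0,-0.02],20]
    - [[-1.6,4.7,0.3],[0,0,-0.01],20]
    - [[0,0,5.0],[0,0,0],20]
    - [[0,0,0],[0,0,0],20]
    - [[0,0,0],[0,0,0],20]

```text
time: 16.12
ee_pos: [0.646, 0.1122, 0.1212]
eef_rot: [0.062, 0.998, -0.002, 0.001]
ft_force: [0.9, 0.2, -1.1]
width: 0.0294
grip_force: 54.4
```

```bash
python3 - <<'E'
from h import *
st(); snap('wrist','w5'); snap('top','t5'); d=load('w5')
b=np.array([.6381,.0579]); a=np.radians(83); e=np.array([np.cos(a),np.sin(a)]); n=np.array([e[1],-e[0]])
for k in [(-.027,-.088),(-.027,.088),(-.022,.0245),(.022,.0245)]: print(k,np.round(w2px(d,[*(b+k[0]*n+k[1]*e),.048]),0))
t=load('t5')['im'][225:295,320:400]
cv2.imwrite('pics/c5.png',np.hstack([d['im'],cv2.copyMakeBorder(cv2.resize(t,(240,210)),0,210,0,0,cv2.BORDER_CONSTANT)]))
E
```

```text
t 16.12 p [0.646  0.1122 0.1212] yaw 82.9 z [ 0.002 -0.003 -1.   ] w 0.0294 F [ 0.9  0.2 -1.1] g 54.4 j [-0.5   0.48  0.34  1.51 -0.16  1.18  1.32]
(-0.027, -0.088) [ 99. 189.]
(-0.027, 0.088) [315. 189.]
(-0.022, 0.0245) [237. 195.]
(0.022, 0.0245) [239. 244.]
```

View pics/c5.png

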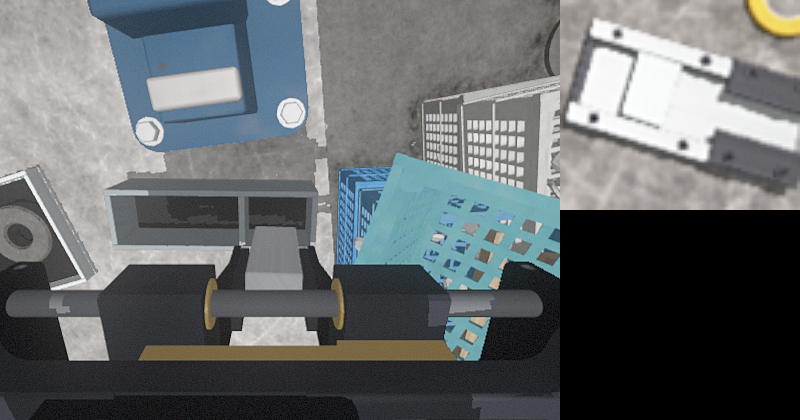

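The wrist view shows the bin's near rim from (104,189) to (317,188) and the cross wall at x≈242. That is 3–4 px further +y than predicted, so I'm shifting 2.5 mm. The top view shows the spacer clear of the lips.

Call:
move_arm:
  targets:
    - [[0.1,0.3,3.5],[0,0,0],20]
    - [[0,0,2.5],[0,0,0],20]
    - [[0,0,1.2],[0,0,0],20]
    - [[0,0,0],[0,0,0],20]

```text
time: 16.73
ee_pos: [0.6459, 0.1168, 0.0493]
eef_rot: [0.061, 0.998, -0.001, 0.002]
ft_force: [-0.0, -0.7, -2.5]
width: 0.0295
grip_force: 54.8
```

```bash
python3 - <<'E'
from h import *
p,q=pose()
plan([('wait',3,45),(p[0],p[1],.13,82.9,45,0,4),(.58,-.02,.17,80,63),(.455,-.29,.16,75,63),(.448,-.3217,.10,73.4,63),('wait',2,63)])
E
```

```text
[[[0,0,0],[0,0,0],45],[[0,0,0],[0,0,0],45],[[0,0,0],[0,0,0],45],[[-0.0,-0.0,-4.0],[-0.0,0.0,0.0],45],[[-0.0,-0.0,-4.1],[-0.0,0.0,0.0],45],[[1.2,-3.6,-1.0],[-0.0,0.0,0.01],63],[[1.2,-3.6,-1.0],[-0.0,0.0,0.01],63],[[1.1,-3.6,-1.0],[-0.0,0.0,0.02],63],[[1.1,-3.7,-1.0],[-0.0,0.0,0.01],63],[[1.3,-4.8,0.2],[-0.0,0.0,0.02],63],[[1.2,-4.8,0.2],[-0.0,0.0,0.01],63],[[1.1,-4.8,0.2],[-0.0,0.0,0.02],63],[[1.0,-4.8,0.1],[-0.0,0.0,0.01],63],[[1.0,-4.9,0.2],[-0.0,0.0,0.02],63],[[0.9,-4.9,0.1],[-0.0,0.0,0.01],63],[[-0.0,-1.6,3.0],[-0.0,0.0,0.01],63],[[-0.1,-1.6,3.0],[-0.0,0.0,0.02],63],[[0,0,0],[0,0,0],63],[[0,0,0],[0,0,0],63]]
19 end [ 0.448  -0.3214  0.1005]
```

Call:
move_arm:
  targets:
    - [[0,0,0],[0,0,0],45]
    - [[0,0,0],[0,0,0],45]
    - [[0,0,0],[0,0,0],45]
    - [[0,0,-4.0],[0,0,0],45]
    - [[0,0,-4.1],[0,0,0],45]
    - [[1.2,-3.6,-1.0],[0,0,0.01],63]
    - [[1.2,-3.6,-1.0],[0,0,0.01],63]
    - [[1.1,-3.6,-1.0],[0,0,0.02],63]
    - [[1.1,-3.7,-1.0],[0,0,0.01],63]
    - [[1.3,-4.8,0.2],[0,0,0.02],63]
    - [[1.2,-4.8,0.2],[0,0,0.01],63]
    - [[1.1,-4.8,0.2],[0,0,0.02],63]
    - [[1.0,-4.8,0.1],[0,0,0.01],63]
    - [[1.0,-4.9,0.2],[0,0,0.02],63]
    - [[0.9,-4.9,0.1],[0,0,0.01],63]
    - [[0,-1.6,3.0],[0,0,0.01],63]
    - [[-0.1,-1.6,3.0],[0,0,0.02],63]
    - [[0,0,0],[0,0,0],63]
    - [[0,0,0],[0,0,0],63]

```text
time: 19.1
ee_pos: [0.4478, -0.3212, 0.1006]
eef_rot: [0.145, 0.989, -0.001, 0.001]
ft_force: [0.1, -1.1, -0.1]
width: 0.0547
grip_force: 0.0
```

```bash
python3 - <<'E'
from h import *
st(); snap('wrist','w6'); snap('top','t6'); d=load('w6')
c=np.array([.448,-.3217]); e=np.array([.2863,.958]); n=np.array([-e[1],e[0]])
print([np.round(w2px(d,[*(c+.017*i*e+.025*j*n),.038]),0).tolist() for i,j in [(1,1),(1,-1),(-1,-1),(-1,1)]])
t=load('t6')['im'][150:210,140:230]
cv2.imwrite('pics/c6.png',np.hstack([d['im'],cv2.copyMakeBorder(cv2.resize(t,(240,160)),0,260,0,0,cv2.BORDER_CONSTANT)]))
E
```

```text
t 19.1 p [ 0.4478 -0.3212  0.1006] yaw 73.3 z [ 0.002 -0.003 -1.   ] w 0.0547 F [ 0.1 -1.1 -0.1] g 0.0 j [ 0.01  0.3   0.62  1.84 -0.2   1.06  1.98]
[[295.0, 196.0], [294.0, 254.0], [253.0, 254.0], [252.0, 196.0]]
```

View pics/c6.png

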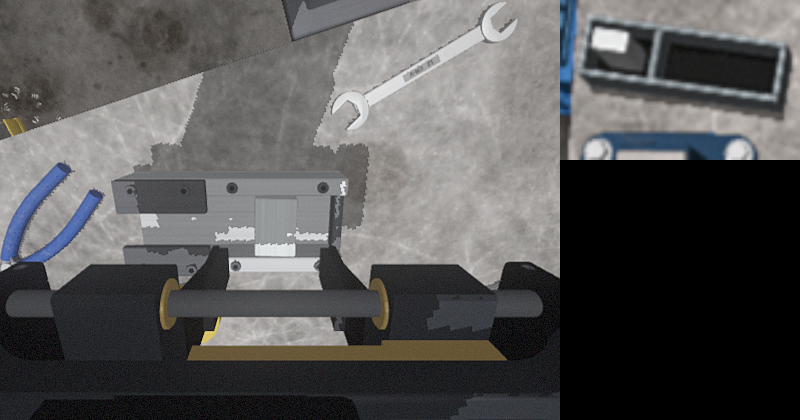

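In the wrist view the spacer spans x 254–297, against a prediction of 252–295, in the open mouth. The bar stands in its pocket. I'm gripping the spacer.

Call:
move_arm:
  targets:
    - [[0,0.1,4.5],[0,0,0],63]
    - [[0,0,3.0],[0,0,0],63]
    - [[0,0,1.2],[0,0,0],63]
    - [[0,0,0],[0,0,0],25]
    - [[0,0,0],[0,0,0],25]
    - [[0,0,0],[0,0,0],25]
    - [[0,0,0],[0,0,0],25]
    - [[0,0,-2.0],[0,0,0],25]
    - [[0,0,-3.0],[0,0,0],25]
    - [[0,0,-3.0],[0,0,0],25]
  grip_force: 40

```text
time: 20.45
ee_pos: [0.4472, -0.3205, 0.0936]
eef_rot: [0.145, 0.989, -0.001, 0.001]
ft_force: [1.2, -0.0, -1.7]
width: 0.0332
grip_force: 39.9
```

```bash
python3 - <<'E'
from h import *
st()
plan([(.50,-.18,.09,-7,25),(.50,-.18,.020,-7,25,0,4),('wait',2,25)])
E
```

```text
t 20.45 p [ 0.4472 -0.3205  0.0936] yaw 73.3 z [ 0.001 -0.003 -1.   ] w 0.0332 F [ 1.2 -0.  -1.7] g 39.9 j [ 0.01  0.31  0.62  1.84 -0.21  1.05  1.99]
[[[-0.1,1.7,0.0],[-0.0,0.0,0.16],25],[[0.2,1.7,0.0],[-0.0,0.0,0.16],25],[[0.4,1.6,0.0],[-0.0,0.0,0.15],25],[[0.6,1.5,0.1],[0.0,0.0,0.16],25],[[0.9,1.4,0.0],[0.0,0.0,0.15],25],[[1.1,1.3,0.1],[0.0,0.0,0.16],25],[[1.3,1.1,0.0],[0.0,0.0,0.15],25],[[1.4,0.9,0.1],[0.0,0.0,0.16],25],[[1.5,0.6,0.0],[0.0,0.0,0.15],25],[[0.0,-0.0,3.5],[0.0,0.0,0.0],25],[[0.0,-0.0,3.5],[0.0,0.0,0.0],25],[[0,0,0],[0,0,0],25],[[0,0,0],[0,0,0],25]]
13 end [ 0.5003 -0.1801  0.0203]
```

Call:
move_arm:
  targets:
    - [[-0.1,1.7,0],[0,0,0.16],25]
    - [[0.2,1.7,0],[0,0,0.16],25]
    - [[0.4,1.6,0],[0,0,0.15],25]
    - [[0.6,1.5,0.1],[0,0,0.16],25]
    - [[0.9,1.4,0],[0,0,0.15],25]
    - [[1.1,1.3,0.1],[0,0,0.16],25]
    - [[1.3,1.1,0],[0,0,0.15],25]
    - [[1.4,0.9,0.1],[0,0,0.16],25]
    - [[1.5,0.6,0],[0,0,0.15],25]
    - [[0,0,3.5],[0,0,0],25]
    - [[0,0,3.5],[0,0,0],25]
    - [[0,0,1.2],[0,0,0],25]
    - [[0,0,0],[0,0,0],25]

```text
time: 22.08
ee_pos: [0.5004, -0.1805, 0.0074]
eef_rot: [0.749, 0.663, -0.001, 0.001]
ft_force: [0.1, -0.7, -1.9]
width: 0.0338
grip_force: 40.0
```

Call:
move_arm:
  targets:
    - [[0,0,0.2],[0,0,0],25]
    - [[0,0,0],[0,0,0],25]
    - [[0,0,0],[0,0,0],80]
    - [[0,0,0],[0,0,0],80]
    - [[0,0,0],[0,0,0],80]
    - [[0,0,-4.0],[0,0,0],100]
    - [[0,0,-4.0],[0,0,0],100]
    - [[0,0,0],[0,0,0],100]

```text
time: 23.08
ee_pos: [0.5023, -0.1805, 0.0879]
eef_rot: [0.748, 0.663, 0.001, 0.003]
ft_force: [0.3, 0.6, -0.1]
width: 0.0836
grip_force: 0.0
```

```bash
python3 - <<'E'
from h import *
st(); snap('wrist','w7')
plan([(.50,-.18,.088,83,100),('wait',1,100)])
E
```

```text
t 23.07 p [ 0.5023 -0.1805  0.0879] yaw -6.9 z [ 0.006 -0.003 -1.   ] w 0.0836 F [ 0.3  0.6 -0.1] g 0.0 j [-0.44  0.32  0.82  1.9  -0.27  1.03  0.37]
[[[-0.0,-0.0,-0.0],[0.0,0.0,-0.16],100],[[-0.0,-0.0,-0.0],[0.0,0.0,-0.16],100],[[0.0,-0.0,-0.0],[0.0,0.0,-0.16],100],[[0.0,-0.0,-0.0],[0.0,0.0,-0.16],100],[[0.0,-0.0,-0.0],[-0.0,0.0,-0.15],100],[[0.0,-0.0,-0.0],[-0.0,0.0,-0.16],100],[[0.0,-0.0,-0.0],[-0.0,0.0,-0.15],100],[[0.0,-0.0,-0.1],[-0.0,0.0,-0.16],100],[[0.1,-0.0,-0.0],[-0.0,0.0,-0.15],100],[[0.0,-0.1,-0.1],[-0.0,0.0,-0.16],100],[[0,0,0],[0,0,0],100]]
11 end [ 0.5001 -0.1805  0.0883]
```

Call:
move_arm:
  targets:
    - [[0,0,0],[0,0,-0.16],100]
    - [[0,0,0],[0,0,-0.16],100]
    - [[0,0,0],[0,0,-0.16],100]
    - [[0,0,0],[0,0,-0.16],100]
    - [[0,0,0],[0,0,-0.15],100]
    - [[0,0,0],[0,0,-0.16],100]
    - [[0,0,0],[0,0,-0.15],100]
    - [[0,0,0],[0,0,-0.16],100]
    - [[0,0,0],[0,0,-0.15],100]
    - [[0,0,0],[0,0,-0.16],100]
    - [[0,0,0],[0,0,0],100]

```text
time: 24.5
ee_pos: [0.4998, -0.1798, 0.0842]
eef_rot: [0.061, 0.998, -0.001, -0.0]
ft_force: [-0.2, 0.1, -0.0]
width: 0.0871
grip_force: 0.0
```

```bash
python3 - <<'E'
from h import *
st(); snap('wrist','w8'); d=load('w8')
c=np.array([.5004,-.1805]); a=np.radians(83); e=np.array([np.cos(a),np.sin(a)]); n=np.array([-e[1],e[0]])
print([np.round(w2px(d,[*(c+.025*i*e+.017*j*n),.030]),0).tolist() for i,j in [(1,1),(1,-1),(-1,-1),(-1,1)]])
E
```

```text
t 24.5 p [ 0.4998 -0.1798  0.0842] yaw 83.0 z [-0.    -0.002 -1.   ] w 0.0871 F [-0.2  0.1 -0. ] g 0.0 j [-0.21  0.27  0.54  1.9  -0.16  1.02  1.84]
[[306.0, 210.0], [304.0, 250.0], [242.0, 250.0], [241.0, 210.0]]
```

View pics/w8.png

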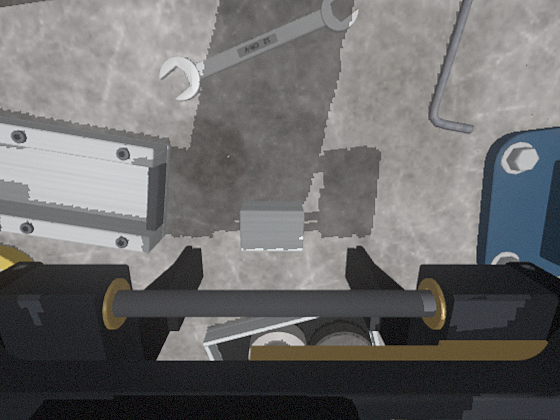

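The spacer lies flat at (241–304, 204–250), as predicted, and the fingers now face its other pair of sides. I've now viewed 11 pictures, one over the limit of 10. I'll view no more and rely on numeric checks from here.

Call:
move_arm:
  targets:
    - [[0,-0.1,4.0],[0,0,0],100]
    - [[0,0,2.6],[0,0,0],100]
    - [[0,0,1.0],[0,0,0],100]
    - [[0,0,0],[0,0,0],45]
    - [[0,0,0],[0,0,0],45]
    - [[0,0,0],[0,0,0],45]
    - [[0,0,0],[0,0,0],45]
    - [[0,0,-4.0],[0,0,0],45]
    - [[0,0,-4.0],[0,0,0],45]
    - [[0,0,-4.0],[0,0,0],45]
    - [[0,0,-3.0],[0,0,0],45]
  grip_force: 40

```text
time: 25.92
ee_pos: [0.5003, -0.1809, 0.1611]
eef_rot: [0.061, 0.998, -0.001, 0.001]
ft_force: [1.0, -0.3, -1.8]
width: 0.0491
grip_force: 40.0
```

```bash
python3 - <<'E'
from h import *
st()
plan([(.6344,.0302,.16,83,45),(.6344,.0302,.09,83,45),('wait',2,45)])
E
```

```text
t 25.93 p [ 0.5003 -0.1809  0.1611] yaw 83.0 z [ 0.003 -0.003 -1.   ] w 0.0491 F [ 1.  -0.3 -1.8] g 40.0 j [-0.25  0.18  0.57  1.82 -0.1   1.17  1.8 ]
[[[-2.1,4.5,0.0],[-0.0,0.0,0.0],45],[[-2.2,4.5,0.0],[-0.0,0.0,0.0],45],[[-2.1,4.5,0.0],[-0.0,0.0,0.0],45],[[-2.2,4.5,0.0],[-0.0,0.0,0.0],45],[[-2.1,4.6,0.1],[-0.0,0.0,0.0],45],[[-0.0,-0.0,3.5],[-0.0,0.0,0.0],45],[[-0.0,-0.0,3.5],[-0.0,0.0,0.0],45],[[0,0,0],[0,0,0],45],[[0,0,0],[0,0,0],45]]
9 end [0.6341 0.0303 0.0898]
```

Call:
move_arm:
  targets:
    - [[-2.1,4.5,0],[0,0,0],45]
    - [[-2.2,4.5,0],[0,0,0],45]
    - [[-2.1,4.5,0],[0,0,0],45]
    - [[-2.2,4.5,0],[0,0,0],45]
    - [[-2.1,4.6,0.1],[0,0,0],45]
    - [[0,0,3.5],[0,0,0],45]
    - [[0,0,3.5],[0,0,0],45]
    - [[0,0,0],[0,0,0],45]
    - [[0,0,0],[0,0,0],45]

```text
time: 27.05
ee_pos: [0.6346, 0.0303, 0.0893]
eef_rot: [0.061, 0.998, -0.001, 0.001]
ft_force: [0.3, -0.0, -1.4]
width: 0.0489
grip_force: 40.0
```

```bash
python3 - <<'E'
from h import *
st(); snap('wrist','w9'); d=load('w9')
b=np.array([.6381,.0595]); a=np.radians(83); e=np.array([np.cos(a),np.sin(a)]); n=np.array([e[1],-e[0]])
def W(x,y,z): return np.array([*(b+x*n+y*e),z])
# brightness profile across near rim (bin x from -40 to -15) at rim height, several y; and along rim ends
g=cv2.GaussianBlur(cv2.cvtColor(d['im'],cv2.COLOR_BGR2GRAY),(3,3),0)
for y in (-.07,-.05,-.03,0.,.05):
    print(y,[int(g[int(v+.5),int(u+.5)]) if 0<=v<420 and 0<=u<560 else -1 for u,v in [w2px(d,W(x,y,.048)) for x in np.arange(-.036,-.0139,.002)]])
print('end',[int(g[int(v+.5),int(u+.5)]) for u,v in [w2px(d,W(-.0245,y,.048)) for y in np.arange(-.098,-.075,.002)]])
print('end+',[int(g[int(v+.5),int(u+.5)]) for u,v in [w2px(d,W(-.0245,y,.048)) for y in np.arange(.078,.1,.002)]])
E
```

```text
t 27.05 p [0.6346 0.0303 0.0893] yaw 83.0 z [ 0.003 -0.003 -1.   ] w 0.0489 F [ 0.3 -0.  -1.4] g 40.0 j [-0.44  0.48  0.42  1.61 -0.21  1.1   1.48]
-0.07 [98, 97, 97, 97, 95, 116, 120, 103, 53, 54, 55, 53]
-0.05 [100, 96, 97, 96, 93, 109, 121, 114, 50, 54, 53, 52]
-0.03 [99, 93, 93, 94, 95, 106, 121, 116, 50, 53, 51, 54]
0.0 [101, 94, 96, 93, 94, 99, 119, 123, 57, 50, 49, 52]
0.05 [128, 98, 97, 98, 95, 95, 121, 118, 90, 126, 127, 125]
end [121, 125, 127, 131, 132, 133, 122, 122, 123, 122, 121, 120]
end+ [141, 140, 139, 140, 138, 136, 141, 141, 153, 150, 150, 126]
```

Call:
move_arm:
  targets:
    - [[0,0,3.0],[0,0,0],45]
    - [[0,0,2.5],[0,0,0],45]
    - [[0,0,1.5],[0,0,0],45]
    - [[0,0,0.3],[0,0,0],45]
    - [[0,0,0],[0,0,0],45]

```text
time: 27.72
ee_pos: [0.6391, 0.0302, 0.0225]
eef_rot: [0.061, 0.998, 0.0, 0.006]
ft_force: [-8.6, -0.4, 37.9]
width: 0.0495
grip_force: 40.0
```

Call:
move_arm:
  targets:
    - [[0,0,-2.0],[0,0,0],45]
    - [[0,0,-2.0],[0,0,0],45]
    - [[0,0,0],[0,0,0],45]

```text
time: 28.1
ee_pos: [0.6355, 0.0305, 0.0576]
eef_rot: [0.061, 0.998, -0.001, 0.003]
ft_force: [-0.4, -0.6, -2.2]
width: 0.05
grip_force: 40.0
```

```bash
python3 - <<'E'
from h import *
st(); snap('wrist','w10'); snap('top','t10'); snap('side','s10')
b=np.array([.6381,.0595]); a=np.radians(83); e=np.array([np.cos(a),np.sin(a)]); n=np.array([e[1],-e[0]])
def W(x,y,z): return np.array([*(b+x*n+y*e),z])
# bar position: bright top face (z=.076) in t6 (unoccluded) 
d=load('t6'); g=cv2.cvtColor(d['im'],cv2.COLOR_BGR2GRAY)
u0,v0=np.round(w2px(d,W(0,.055,.076))).astype(int); print('exp',u0,v0)
print(g[v0-9:v0+12,u0-12:u0+14])
u,v=zip(*[w2px(d,W(x,y,.048)) for x,y in [(-.027,.088),(.027,.088),(.027,.0245),(-.027,.0245)]]); print(np.round(u,1),np.round(v,1))
print([np.round(w2px(d,W(x,y,.076)),1).tolist() for x,y in [(-.009,.04),(.009,.04),(.009,.07),(-.009,.07)]])
E
```

```text
t 28.1 p [0.6355 0.0305 0.0576] yaw 83.0 z [ 0.005 -0.002 -1.   ] w 0.05 F [-0.4 -0.6 -2.2] g 40.0 j [-0.44  0.51  0.41  1.63 -0.23  1.04  1.49]
exp 159 165
[[158 147 147 179 182 168 156 152 155 154 164 182 174 156 153 153 152 150
  154 151 150 149 147 145 144 156]
 [164 161 154 166 143 117 109 113 127 140 164 180 174 160 154 157 154 160
  160 153 147 143 139 134 133 153]
 [156 156 152 158 109  52  44  50  68  78 107 117 112 110 111 128 140 167
  171 166 159 153 150 149 150 158]
 [149 150 149 163 106  40  50  53  48  42  40  41  37  45  52  68  82 108
  116 115 112 115 128 140 163 170]
 [152 147 165 177 105  65 161 166 144 109  81  68  61  58  49  46  43  43
   43  45  49  54  70  84 111 115]
 [145 125 157 173 104 120 214 228 220 209 209 207 201 192 162 139 110  84
   53  40  45  46  48  47  49  47]
 [141 122 145 149  87 152 222 235 236 235 238 238 237 235 222 215 211 217
  148  63  49  51  50  49  50  47]
 [144 138 150 113  67 189 235 232 232 233 232 232 232 230 230 233 237 249
  177  73  44  48  53  49  52  51]
 [161 153 165 102  68 210 239 232 230 231 232 232 232 231 230 230 233 2
[... 763 characters left out ...]
77
   73  72  68  70  73  73  67  39]
 [154 156  94  44  42  47  44  33  37  56  76  80  79  78  79  78  79  78
   79  75  72  70  74  72  63  35]
 [160 127  67  44  45  49  47  29  26  35  60  77  82  82  81  81  82  80
   79  78  76  72  73  73  57  30]
 [174 122  52  37  43  40  40  25  22  22  34  57  76  79  82  85  82  83
   82  81  80  76  75  73  45  26]
 [148 120  74  57  51  51  53  34  27  25  24  30  46  50  57  63  67  79
   82  84  82  80  78  74  41  30]
 [154 147 135 130 138 139 152 125  97  69  46  41  38  37  31  32  35  39
   45  49  49  54  63  59  32  43]]
[145.7 149.9 176.9 173. ] [177.8 155.4 158.9 181.3]
[[164.8, 169.7], [166.2, 162.1], [153.0, 160.4], [151.6, 168.0]]
```

Call:
move_arm:
  targets:
    - [[0,0,1.5],[0,0,0],45]
    - [[0,0,1.0],[0,0,0],45]
    - [[0,0,0],[0,0,0],45]

```text
time: 28.62
ee_pos: [0.6378, 0.0298, 0.0298]
eef_rot: [0.061, 0.998, -0.002, 0.005]
ft_force: [16.5, -0.8, -7.5]
width: 0.0495
grip_force: 40.0
```

```bash
python3 - <<'E'
from h import *
st(); s=r.read_state(); print(s['torque'].round(3))
E
```

```text
t 28.62 p [0.6378 0.0298 0.0298] yaw 83.0 z [ 0.009 -0.004 -1.   ] w 0.0495 F [16.5 -0.8 -7.5] g 40.0 j [-0.43  0.55  0.4   1.65 -0.24  0.99  1.5 ]
[-0.231 -3.925 -0.154]
```

Call:
move_arm:
  targets:
    - [[0,0,0.5],[0,0,0],45]
    - [[0,0,0],[0,0,0],45]

```text
time: 28.88
ee_pos: [0.6378, 0.0297, 0.0253]
eef_rot: [0.061, 0.998, -0.002, 0.005]
ft_force: [15.5, -0.8, -2.2]
width: 0.0494
grip_force: 40.0
```

```bash
python3 - <<'E'
from h import *
st(); s=r.read_state(); print(s['torque'].round(3))
E
```

```text
t 28.88 p [0.6378 0.0297 0.0253] yaw 83.0 z [ 0.009 -0.004 -1.   ] w 0.0494 F [15.5 -0.8 -2.2] g 40.0 j [-0.43  0.55  0.4   1.65 -0.24  0.98  1.5 ]
[-0.243 -3.169 -0.075]
```

Call:
move_arm:
  targets:
    - [[0,0,-2.0],[0,0,0],45]
    - [[0,0,-3.5],[0,0,0],45]
    - [[0,0,0],[0,0,0],45]

```text
time: 29.25
ee_pos: [0.6351, 0.0304, 0.081]
eef_rot: [0.061, 0.998, -0.001, 0.002]
ft_force: [0.7, 0.2, -1.8]
width: 0.0497
grip_force: 40.0
```

```bash
python3 - <<'E'
from h import *
st(); snap('wrist','w11'); p,q=pose()
e=q.as_matrix()
for f in ('w9','w11'):
    d=load(f); g=cv2.GaussianBlur(cv2.cvtColor(d['im'],cv2.COLOR_BGR2GRAY),(3,3),0)
    print(f); print(g[195:300:5,225:325:6])
d=load('w11')
# predicted corners of block: tool x +-.017, y +-.025, z from -.022 to +.008 relative TCP (tool z down)
for z in (.008,-.022):
    print(z,[np.round(w2px(d,p+e@np.array([x,y,z])),0).tolist() for x,y in [(.017,-.025),(.017,.025),(-.017,.025),(-.017,-.025)]])
E
```

```text
t 29.25 p [0.6351 0.0304 0.081 ] yaw 83.0 z [ 0.004 -0.003 -1.   ] w 0.0497 F [ 0.7  0.2 -1.8] g 40.0 j [-0.44  0.48  0.42  1.61 -0.21  1.09  1.48]
w9
[[ 96  95  96  96  94  95  95  94  94  94  94  95  92  93  94  94  94]
 [ 96  95  94  93  93  94  94  93  94  93  93  92  91  93  91  93  93]
 [121 121 122 121 121 121 121 119 121 119 119 119 118 120 121 119 118]
 [ 49  48  48  51  48  49  51  49  50  51  51  55  52  54  57  57  54]
 [ 53  53  52  50  53  52  53  52  51  53  53  53  52  53  51  49  52]
 [ 52  54  56  54  54  54  53  54  53  54  52  52  53  52  51  54  50]
 [ 53  52  52  56  61  58  61  61  60  62  59  59  59  59  57  51  49]
 [ 52  54 129 133 133 134 135 134 135 135 136 134 134 134 137  50  51]
 [ 54  53 134 133 133 133 133 132 132 132 132 132 132 133 132  53  50]
 [ 55  54 133 131 132 132 133 131 133 133 133 131 131 130 131  91  52]
 [ 97 126 168 168 168 168 169 169 168 169 170 169 169 170 169 163  98]
 [ 50  79 166 165 165 166 166 168 167 168 168 167 167 167 167 154  50]
 [ 50  60 170 170 171 171 170 172 171 173 172 173 172 172 172 143  48]
 [ 50  53 168 169 169 170 
[... 1481 characters left out ...]
73 173 173 173 175 175 175 175 175 176 176 176 176 175  54]
 [ 53 175 174 176 176 177 177 178 178 178 179 179 179 179 179 180  57]
 [ 51 177 176 176 177 177 178 178 179 178 180 179 180 180 181 180  58]
 [ 51 177 177 177 177 178 178 178 179 179 180 180 180 179 179 179  57]
 [ 51 176 175 176 177 177 177 178 178 178 178 179 179 181 180 180  61]
 [ 49 173 173 173 174 174 175 175 176 176 176 177 176 176 176 177  62]
 [ 64 101 102 103 103 104 105 104 104 104 106 102 105 104 103 103  71]
 [ 80  81  81  80  82  82  84  84  84  83  85  83  83  81  83  81  80]]
0.008 [[233.0, 228.0], [314.0, 228.0], [312.0, 277.0], [236.0, 277.0]]
-0.022 [[226.0, 248.0], [322.0, 248.0], [319.0, 304.0], [229.0, 304.0]]
```

```bash
python3 - <<'E'
from h import *
b=np.array([.6381,.0595]); a=np.radians(83); e=np.array([np.cos(a),np.sin(a)]); n=np.array([e[1],-e[0]])
def prof(f,org,ax,other,y,z,xs):
    d=load(f); g=cv2.GaussianBlur(cv2.cvtColor(d['im'],cv2.COLOR_BGR2GRAY),(3,3),0).astype(np.float32)
    out=[]
    for x in xs:
        u,v=w2px(d,[*(org+x*ax+y*other),z]); out.append(int(cv2.remap(g,np.float32([[u]]),np.float32([[v]]),1)[0,0]))
    return out
xs=np.arange(-.032,.0325,.001)
for f,ys in (('w9',(-.0805,-.075,-.07,.008,.012,.016)),('w11',(-.075,.01)),('w5',(-.06,-.03,0))):
    for y in ys:
        o=np.array(prof(f,b,n,e,y,.048,xs)); print(f,y,'near',o[:14].tolist(),'far(x=14..32)',o[46:].tolist())
c=np.array([.5004,-.1805]); 
for y in (-.01,0,.01): print('w8 blk',y,prof('w8',c,n,e,y,.030,np.arange(-.024,.025,.001)))
p=load('w8'); 
E
```

```text
w9 -0.0805 near [107, 98, 96, 97, 96, 102, 114, 121, 121, 119, 109, 96, 93, 94] far(x=14..32) [93, 94, 95, 95, 95, 95, 94, 93, 116, 153, 151, 103, 61, 44, 42, 43, 44, 44, 44]
w9 -0.075 near [96, 97, 97, 97, 96, 101, 114, 121, 121, 121, 111, 96, 92, 93] far(x=14..32) [84, 71, 59, 50, 44, 41, 42, 45, 46, 46, 45, 44, 45, 46, 46, 48, 50, 49, 49]
w9 -0.07 near [97, 97, 97, 95, 95, 100, 113, 120, 120, 119, 98, 64, 52, 54] far(x=14..32) [47, 46, 46, 46, 47, 48, 49, 49, 49, 50, 50, 50, 50, 49, 49, 49, 49, 49, 49]
w9 0.008 near [93, 95, 94, 95, 94, 93, 95, 109, 117, 117, 114, 89, 53, 48] far(x=14..32) [47, 47, 49, 49, 48, 47, 49, 49, 47, 47, 49, 48, 49, 49, 49, 48, 47, 48, 47]
w9 0.012 near [94, 94, 95, 95, 92, 91, 96, 112, 120, 119, 116, 91, 63, 58] far(x=14..32) [43, 41, 43, 44, 43, 44, 45, 45, 45, 46, 47, 48, 49, 49, 49, 48, 48, 47, 48]
w9 0.016 near [94, 94, 93, 93, 93, 92, 97, 112, 119, 120, 117, 101, 85, 85] far(x=14..32) [84, 71, 58, 48, 40, 38, 41, 42, 41, 41, 42, 42, 40, 41, 42, 45, 47, 45, 45]
w11 -0.075 near [94, 96, 96, 95, 95, 97, 111, 120, 120, 118, 106, 93, 91, 93] far(x=14..32
[... 856 characters left out ...]
5, 145, 148, 149, 148, 146, 146, 146, 148, 148, 148, 148, 148, 146, 146, 146, 148, 148, 148, 148, 149, 148, 146, 146, 145, 143, 140, 154, 198, 213, 192, 171, 163, 160, 158, 156, 154, 149]
w8 blk 0 [111, 114, 115, 115, 113, 111, 112, 122, 139, 147, 145, 145, 146, 149, 150, 149, 147, 146, 148, 148, 147, 147, 147, 147, 146, 146, 148, 149, 148, 148, 148, 148, 146, 146, 146, 146, 145, 143, 140, 161, 194, 184, 156, 146, 149, 157, 164, 170, 171]
w8 blk 0.01 [111, 114, 116, 116, 113, 112, 112, 120, 138, 147, 146, 145, 147, 149, 151, 150, 148, 146, 147, 149, 149, 147, 148, 148, 146, 146, 148, 148, 148, 148, 148, 148, 146, 145, 146, 146, 145, 144, 144, 144, 155, 164, 157, 150, 150, 151, 150, 152, 155]
```

```bash
python3 - <<'E'
from h import *
plan([(.6351,.0304,.14,83,45),(.54,-.10,.15,83,45),(.50,-.17,.06,83,45),('wait',1,45)])
E
```

```text
[[[-0.1,-0.0,-3.0],[-0.0,0.0,0.0],45],[[-0.0,-0.0,-3.1],[-0.0,0.0,0.0],45],[[2.0,-3.5,-0.2],[-0.0,0.0,0.0],45],[[1.9,-3.5,-0.2],[-0.0,0.0,0.0],45],[[2.0,-3.6,-0.3],[-0.0,0.0,0.0],45],[[1.9,-3.5,-0.2],[-0.0,0.0,0.0],45],[[1.1,-2.5,3.0],[-0.0,0.0,0.0],45],[[1.0,-2.5,3.0],[-0.0,0.0,0.0],45],[[1.1,-2.4,3.0],[-0.0,0.0,0.0],45],[[0,0,0],[0,0,0],45]]
10 end [ 0.4998 -0.1699  0.0596]
```

Call:
move_arm:
  targets:
    - [[0,0,-3.0],[0,0,0],45]
    - [[0,0,-3.1],[0,0,0],45]
    - [[2.0,-3.5,-0.2],[0,0,0],45]
    - [[1.9,-3.5,-0.2],[0,0,0],45]
    - [[2.0,-3.6,-0.3],[0,0,0],45]
    - [[1.9,-3.5,-0.2],[0,0,0],45]
    - [[1.1,-2.5,3.0],[0,0,0],45]
    - [[1.0,-2.5,3.0],[0,0,0],45]
    - [[1.1,-2.4,3.0],[0,0,0],45]
    - [[0,0,0],[0,0,0],45]

```text
time: 30.55
ee_pos: [0.4947, -0.1711, 0.0565]
eef_rot: [0.062, 0.998, -0.002, -0.003]
ft_force: [-0.4, -0.6, -2.7]
width: 0.0495
grip_force: 40.0
```

Call:
move_arm:
  targets:
    - [[0,0,3.0],[0,0,0],45]
    - [[0,0,1.0],[0,0,0],45]
    - [[0,0,0],[0,0,0],45]
  grip_force: 10

```text
time: 30.92
ee_pos: [0.4984, -0.1694, 0.0197]
eef_rot: [0.06, 0.998, -0.001, -0.0]
ft_force: [-0.3, 0.1, -0.9]
width: 0.05
grip_force: 10.0
```

```bash
python3 - <<'E'
from h import *
st()
E
```

```text
t 30.93 p [ 0.4984 -0.1694  0.0197] yaw 83.1 z [-0.    -0.003 -1.   ] w 0.05 F [-0.3  0.1 -0.9] g 10.0 j [-0.2   0.36  0.51  1.95 -0.22  0.88  1.87]
```

Call:
move_arm:
  targets:
    - [[0,0,0.7],[0,0,0],45]
    - [[0,0,0.6],[0,0,0],45]
    - [[0,0,0.2],[0,0,0],45]
    - [[0,0,0],[0,0,0],45]

```text
time: 31.42
ee_pos: [0.5024, -0.1703, 0.0075]
eef_rot: [0.06, 0.998, -0.002, 0.004]
ft_force: [4.1, 1.0, 5.7]
width: 0.0495
grip_force: 10.0
```

Call:
move_arm:
  targets:
    - [[0,0,0],[0,0,0],75]
    - [[0,0,0],[0,0,0],100]
    - [[0,0,0],[0,0,0],100]
    - [[0,0,-3.5],[0,0,0],100]
    - [[0,0,-3.5],[0,0,0],100]
    - [[0,0,0],[0,0,0],100]
    - [[0,0,0],[0,0,0],100]

```text
time: 32.3
ee_pos: [0.4983, -0.1694, 0.0746]
eef_rot: [0.061, 0.998, -0.001, 0.0]
ft_force: [-0.0, -0.2, -0.9]
width: 0.0867
grip_force: 0.0
```

```bash
python3 - <<'E'
from h import *
st(); snap('wrist','w12'); d=load('w12')
p,q=pose(); e=q.as_matrix(); p0=np.array([p[0],p[1],.0])
a=np.radians(83)
g=cv2.GaussianBlur(cv2.cvtColor(d['im'],cv2.COLOR_BGR2GRAY),(3,3),0)
print([np.round(w2px(d,[*(p[:2]+x*e[:2,0]+y*e[:2,1]),.03]),0).tolist() for x,y in [(.017,-.025),(.017,.025),(-.017,.025),(-.017,-.025)]])
u,v=np.round(w2px(d,[p[0],p[1],.03])).astype(int); print(u,v)
print('rows'); print(g[v-40:v+34:3,u-48:u+50:8])
print('cols',[g[v+k,u-48:u-18:2].tolist() for k in(-12,12)],[g[v+k,u+18:u+48:2].tolist() for k in(-12,12)])
E
```

```text
t 32.3 p [ 0.4983 -0.1694  0.0746] yaw 83.1 z [ 0.001 -0.003 -1.   ] w 0.0867 F [-0.  -0.2 -0.9] g 0.0 j [-0.24  0.27  0.54  1.92 -0.17  0.99  1.83]
[[240.0, 212.0], [308.0, 212.0], [307.0, 255.0], [241.0, 254.0]]
274 234
rows
[[101 108 110 105 113 111 113 114 118 110 103 157 109]
 [100 108 107 110 109 110 111 115 112 106 108 152 111]
 [101 108 111 118 106 114 112 113 108 107 117 159 107]
 [101 111 113 110 109 112 113 110 109 108 116 171 107]
 [103 111 109 103 110 110 109 112 115 106 151 174 110]
 [104 109 110 106 113 109 107 110 115 105 168 174 123]
 [104 108 110 112 111 110 111 113 114 108 168 174 115]
 [100 105 107 116 116 118 118 120 119 119 139 183 116]
 [103 107 105 117 116 117 117 118 118 117 107 122 120]
 [102 107 110 114 115 115 115 115 115 115 111 117 119]
 [101 111 133 136 136 136 136 134 135 135 128 124 142]
 [104 111 146 148 149 150 149 150 149 149 149 162 144]
 [103 104 145 148 148 148 149 150 150 149 142 116 120]
 [104 102 148 152 152 153 153 154 154 155 147 116 116]
 [154 138 144 148 147 148 150 149 149 149 139 157 121]
 [166 170 146 150 150 150 151 151 152 151 150 174 142]
 [173 170 147 151 151 152 151 151 151 152 158 166 159]
 [190 176 143 148 149 150 149 150 150 162 168 166 169]
 [177 178 147 151 150 151 151 152 152 152 147 164 167]
 [171 183 145 151 151 151 152 151 152 151 150 164 156]
 [166 167 180 147 160 192 147 161 169 155 158 155 155]
 [164 160 190 221 223 222 221 224 222 224 180 151 154]
 [160 163 181 218 218 218 218 219 218 219 178 149 153]
 [163 168 185 220 219 220 220 219 219 219 176 146 151]
 [157 161 160 154 167 162 160 166 161 185 162 149 157]]
cols [[101, 101, 100, 102, 105, 107, 105, 103, 113, 114, 115, 116, 115, 115, 116], [187, 188, 182, 174, 177, 170, 163, 162, 144, 149, 150, 149, 148, 149, 149]] [[116, 115, 115, 114, 114, 116, 116, 110, 109, 116, 115, 116, 120, 123, 120], [151, 150, 150, 157, 190, 186, 159, 153, 167, 162, 165, 166, 165, 166, 169]]
```

The numbers show the block flat on the bench, but 9 mm towards +x of the hand. I'm re-centring, then gripping lower and firmer with more closing time.

Call:
move_arm:
  targets:
    - [[-0.9,0,2.0],[0,0,0],100]
    - [[0,0,2.5],[0,0,0],100]
    - [[0,0,2.0],[0,0,0],100]
    - [[0,0,0.4],[0,0,0],100]
    - [[0,0,0],[0,0,0],100]
    - [[0,0,0],[0,0,0],45]
    - [[0,0,0],[0,0,0],45]
    - [[0,0,0],[0,0,0],45]
    - [[0,0,0],[0,0,0],45]
    - [[0,0,0],[0,0,0],45]
    - [[0,0,0],[0,0,0],45]
  grip_force: 55

```text
time: 33.72
ee_pos: [0.5077, -0.171, 0.0063]
eef_rot: [0.061, 0.998, -0.001, 0.001]
ft_force: [-0.5, 0.0, 1.9]
width: 0.0497
grip_force: 55.0
```

Call:
move_arm:
  targets:
    - [[0,0,-2.0],[0,0,0],45]
    - [[0,0,-3.0],[0,0,0],45]
    - [[0,0,-4.0],[0,0,0],45]
    - [[0,0,-4.0],[0,0,0],45]
    - [[0,0,-2.0],[0,0,0],45]
    - [[0,0,0],[0,0,0],45]

```text
time: 34.48
ee_pos: [0.5082, -0.1707, 0.1572]
eef_rot: [0.061, 0.998, -0.001, 0.002]
ft_force: [0.7, 0.5, -2.4]
width: 0.0496
grip_force: 55.0
```

```bash
python3 - <<'E'
from h import *
st(); snap('wrist','w13'); d=load('w13'); p,q=pose(); e=q.as_matrix()
for z in (.005,-.025):
    print(z,[np.round(w2px(d,p+e@np.array([x,y,z])),0).tolist() for x,y in [(.017,-.025),(.017,.025),(-.017,.025)]])
g=cv2.GaussianBlur(cv2.cvtColor(d['im'],cv2.COLOR_BGR2GRAY),(3,3),0)
print(g[216:300:2,225:325:8].T)
plan([(.6344,.0302,.155,83,45,0,4),(.6344,.0302,.10,83,45,0,3),('wait',3,45)])
E
```

```text
t 34.48 p [ 0.5082 -0.1707  0.1572] yaw 83.0 z [ 0.004 -0.003 -1.   ] w 0.0496 F [ 0.7  0.5 -2.4] g 55.0 j [-0.27  0.19  0.57  1.81 -0.11  1.16  1.78]
0.005 [[233.0, 231.0], [315.0, 231.0], [313.0, 280.0]]
-0.025 [[226.0, 252.0], [323.0, 252.0], [320.0, 308.0]]
[[173 173 172 168 168 166 161 161 162 160 165 169 169 156 158 162  86  52
   63  71  68  63  63  62  56  51  46  43  44  42  43  42  41  42  40  44
   42  56  63  68  71  73]
 [171 173 170 167 171 178 177 185 173 137 123 118 122 119 115 118 118 121
  141 150 150 148 148 150 153 150 148 150 151 149 149 152 148 148 149 150
  148  85  63  69  72  73]
 [169 168 169 167 168 159 159 160 133 118 121 120 121 120 115 117 118 121
  141 151 150 148 148 152 152 151 148 149 150 149 150 151 149 149 150 151
  149  86  64  69  71  73]
 [169 162 159 165 158 157 154 158 133 116 120 120 120 121 116 116 118 121
  142 151 151 148 148 152 154 151 148 149 151 150 150 152 148 149 150 152
  149  88  65  72  73  75]
 [168 173 171 165 157 158 154 151 131 118 121 121 122 119 115 116 118 120
  140 151 150 148 149 152 154 151 149 149 151 150 151 151 149 14
[... 1112 characters left out ...]
 158 155 135 117 120 121 123 120 116 119 117 120
  141 150 151 148 150 153 155 153 149 150 151 150 149 151 150 149 152 152
  149  86  61  68  71  73]
 [161 177 169 163 165 162 158 156 156 155 154 148 150 157 160 160  89  78
  114 141 139 137 128 122 121 105  95  96  94  91  80  78  69  64  58  52
   50  57  63  70  71  72]]
[[[-1.7,3.6,0.0],[-0.0,0.0,0.0],45],[[-1.7,3.6,0.0],[-0.0,0.0,0.0],45],[[-1.7,3.6,0.0],[-0.0,0.0,0.0],45],[[-1.7,3.6,0.0],[-0.0,0.0,0.0],45],[[-1.7,3.5,0.0],[-0.0,0.0,0.0],45],[[-1.7,3.6,0.1],[-0.0,0.0,0.0],45],[[0.0,-0.0,2.7],[-0.0,0.0,0.0],45],[[0.0,-0.0,2.8],[-0.0,0.0,0.0],45],[[0,0,0],[0,0,0],45],[[0,0,0],[0,0,0],45],[[0,0,0],[0,0,0],45]]
11 end [0.6348 0.0305 0.0995]
```

The near face spans rows 232–252, against a prediction of 231–252. This time the block is held square and centred.

Call:
move_arm:
  targets:
    - [[-1.7,3.6,0],[0,0,0],45]
    - [[-1.7,3.6,0],[0,0,0],45]
    - [[-1.7,3.6,0],[0,0,0],45]
    - [[-1.7,3.6,0],[0,0,0],45]
    - [[-1.7,3.5,0],[0,0,0],45]
    - [[-1.7,3.6,0.1],[0,0,0],45]
    - [[0,0,2.7],[0,0,0],45]
    - [[0,0,2.8],[0,0,0],45]
    - [[0,0,0],[0,0,0],45]
    - [[0,0,0],[0,0,0],45]
    - [[0,0,0],[0,0,0],45]

```text
time: 35.9
ee_pos: [0.6355, 0.0302, 0.1009]
eef_rot: [0.061, 0.998, -0.001, 0.002]
ft_force: [0.0, -0.4, -2.5]
width: 0.0499
grip_force: 55.0
```

```bash
python3 - <<'E'
from h import *
st(); snap('wrist','w14'); d=load('w14'); p,q=pose(); E=q.as_matrix()
g=cv2.GaussianBlur(cv2.cvtColor(d['im'],cv2.COLOR_BGR2GRAY),(3,3),0)
print('blk col',g[222:262:2,273].tolist())
b=np.array([.6381,.0595]); a=np.radians(83); e=np.array([np.cos(a),np.sin(a)]); n=np.array([e[1],-e[0]])
for y in (-.07,-.03,.01):
    print(y,[int(g[int(v+.5),int(u+.5)]) for u,v in [w2px(d,[*(b+x*n+y*e),.048]) for x in np.arange(-.030,-.015,.001)]])
for x in (-.015,-.024): print('y',x,[(int(round(u)),int(g[int(v+.5),int(u+.5)])) for u,v in [w2px(d,[*(b+x*n+y*e),.048]) for y in np.arange(.012,.036,.002)]])
E
```

```text
t 35.9 p [0.6355 0.0302 0.1009] yaw 83.0 z [ 0.003 -0.003 -1.   ] w 0.0499 F [ 0.  -0.4 -2.5] g 55.0 j [-0.45  0.47  0.44  1.6  -0.21  1.12  1.48]
blk col [52, 62, 69, 68, 66, 112, 135, 133, 135, 136, 132, 129, 133, 133, 135, 159, 168, 168, 166, 168]
-0.07 [96, 96, 96, 99, 110, 121, 122, 124, 116, 56, 52, 55, 53, 55, 53]
-0.03 [96, 95, 94, 93, 97, 118, 120, 119, 100, 72, 52, 48, 51, 50, 51]
0.01 [95, 95, 94, 93, 105, 115, 119, 119, 113, 89, 61, 52, 53, 54, 55]
y -0.015 [(328, 51), (331, 56), (334, 87), (336, 87), (339, 87), (342, 117), (344, 188), (347, 191), (349, 125), (352, 49), (355, 117), (357, 117)]
y -0.024 [(329, 120), (332, 120), (334, 121), (337, 121), (340, 121), (342, 117), (345, 178), (348, 175), (350, 178), (353, 123), (356, 121), (358, 121)]
```

Call:
move_arm:
  targets:
    - [[0.05,0,2.0],[0,0,0],45]
    - [[0,0,2.0],[0,0,0],45]
    - [[0,0,1.0],[0,0,0],45]
    - [[0,0,0],[0,0,0],45]

```text
time: 36.45
ee_pos: [0.6337, 0.0301, 0.0485]
eef_rot: [0.061, 0.998, -0.002, -0.0]
ft_force: [-1.3, -0.3, -1.7]
width: 0.0495
grip_force: 55.0
```

Call:
move_arm:
  targets:
    - [[0,0,1.0],[0,0,0],45]
    - [[0,0,0],[0,0,0],45]

```text
time: 36.7
ee_pos: [0.6341, 0.0302, 0.0392]
eef_rot: [0.061, 0.998, -0.002, 0.0]
ft_force: [0.1, 1.0, -1.6]
width: 0.0495
grip_force: 55.0
```

Call:
move_arm:
  targets:
    - [[0,0,1.0],[0,0,0],45]
    - [[0,0,0.5],[0,0,0],45]
    - [[0,0,0],[0,0,0],45]

```text
time: 37.08
ee_pos: [0.6341, 0.0302, 0.0242]
eef_rot: [0.061, 0.998, -0.002, 0.0]
ft_force: [1.0, 0.4, -1.4]
width: 0.0494
grip_force: 55.0
```

```bash
python3 - <<'E'
from h import *
st(); print(r.read_state()['torque'].round(2))
E
```

```text
t 37.08 p [0.6341 0.0302 0.0242] yaw 83.0 z [ 0.    -0.003 -1.   ] w 0.0494 F [ 1.   0.4 -1.4] g 55.0 j [-0.43  0.55  0.41  1.65 -0.25  0.99  1.51]
[ 0.01 -0.04 -0.  ]
```

Call:
move_arm:
  targets:
    - [[0,0,0.5],[0,0,0],45]
    - [[0,0,0.4],[0,0,0],45]
    - [[0,0,0],[0,0,0],45]

```text
time: 37.45
ee_pos: [0.6342, 0.0301, 0.0154]
eef_rot: [0.061, 0.998, -0.002, 0.0]
ft_force: [0.2, -0.1, -1.6]
width: 0.0496
grip_force: 55.0
```

```bash
python3 - <<'E'
from h import *
st(); print(r.read_state()['torque'].round(2))
E
```

```text
t 37.45 p [0.6342 0.0301 0.0154] yaw 83.0 z [ 0.001 -0.003 -1.   ] w 0.0496 F [ 0.2 -0.1 -1.6] g 55.0 j [-0.43  0.56  0.4   1.65 -0.25  0.97  1.51]
[ 0.02 -0.01  0.04]
```

Call:
move_arm:
  targets:
    - [[0,0,0.3],[0,0,0],45]
    - [[0,0,0],[0,0,0],45]
    - [[0,0,0],[0,0,0],68]
    - [[0,0,0],[0,0,0],68]
    - [[0,0,0],[0,0,0],68]
    - [[0,0,-3.0],[0,0,0],68]
    - [[0,0,-4.0],[0,0,0],68]
    - [[0,0,-4.0],[0,0,0],68]
    - [[0,0,-4.0],[0,0,0],68]
    - [[4.0,-3.0,-1.0],[0,0,0],68]
    - [[4.0,-3.0,0],[0,0,0],68]
    - [[4.0,-3.0,0],[0,0,0],68]
    - [[4.0,-3.0,0],[0,0,0],68]
    - [[4.0,-3.0,0],[0,0,0],68]
    - [[0,0,0],[0,0,0],68]
    - [[0,0,0],[0,0,0],68]

```text
time: 39.45
ee_pos: [0.4181, -0.0938, 0.1734]
eef_rot: [0.061, 0.998, -0.001, 0.001]
ft_force: [1.0, 0.2, 1.1]
width: 0.0591
grip_force: 0.0
```

```bash
python3 - <<'E'
from h import *
st(); snap('top','t15'); d=load('t15'); d0=load('top0')
g=cv2.cvtColor(d['im'],cv2.COLOR_BGR2GRAY)
b=np.array([.6385,.0595]); a=np.radians(83); e=np.array([np.cos(a),np.sin(a)]); n=np.array([e[1],-e[0]])
def prof(z,pts): return [int(g[int(v+.5),int(u+.5)]) for u,v in [w2px(d,[*(b+x*n+y*e),z]) for x,y in pts]]
print('along y, x=0, z=.036',prof(.036,[(0,y) for y in np.arange(-.08,.022,.004)]))
print('across x, y=-.0305',prof(.036,[(x,-.0305) for x in np.arange(-.026,.027,.002)]))
print('bar top across y',prof(.076,[(0,y) for y in np.arange(.026,.09,.004)]),'x',prof(.076,[(x,.056) for x in np.arange(-.026,.027,.003)]))
print('ring',np.round(w2px(d,(.6395,-.1328,.022))),'plug',np.round(w2px(d,(.627,-.191,.054))))
df=cv2.absdiff(d['im'],d0['im']).max(2)
for nm,p in [('tape',(.524,-.433,.01)),('tin',None),('spanner',(.37,-.18,.005)),('hex',(.39,-.035,.005))]:
    if p is None: u,v=509/1.4286,218/1.4286
    else: u,v=w2px(d,p)
    u,v=int(u),int(v); print(nm,(u,v),'diff mean',df[v-15:v+15,u-15:u+15].mean().round(1))
def circ(u,v,w):
    c=cv2.HoughCircles(cv2.resize(g[v-w:v+w,u-w:u+w],None,fx=4,fy=4,interpolation=2),cv2.HOUGH_GRADIENT,1,40,param1=80,param2=18,minRadius=20,maxRadius=70); print(None if c is None else (c[0,:4]/4+[u-w,v-w,0]).round(1).tolist())
circ(269,181,35)
E
```

```text
t 39.45 p [ 0.4181 -0.0938  0.1734] yaw 83.0 z [ 0.003 -0.002 -1.   ] w 0.0591 F [1.  0.2 1.1] g 0.0 j [-0.44 -0.11  0.53  2.04  0.06  1.2   1.51]
along y, x=0, z=.036 [39, 21, 28, 30, 28, 40, 157, 250, 246, 245, 245, 245, 246, 244, 245, 244, 244, 244, 253, 65, 26, 30, 28, 25, 31, 40]
across x, y=-.0305 [54, 111, 141, 207, 207, 252, 247, 246, 244, 246, 246, 245, 245, 245, 245, 246, 245, 243, 245, 242, 170, 170, 53, 41, 48, 120, 120]
bar top across y [12, 32, 62, 67, 121, 233, 229, 231, 230, 231, 229, 207, 64, 161, 142, 100] x [67, 21, 57, 72, 77, 89, 188, 242, 234, 229, 229, 235, 196, 36, 109, 155, 158, 151]
ring [269. 174.] plug [294. 176.]
tape (394, 223) diff mean 8.7
tin (356, 152) diff mean 7.4
spanner (287, 289) diff mean 76.9
hex (225, 280) diff mean 46.0
[[293.6, 180.4, 11.6], [269.4, 175.6, 12.5], [268.9, 186.9, 11.6], [295.1, 202.6, 10.7]]
```

The numeric check agrees: the spacer lies flat and centred in the long pocket, the bar stands in the short one, and the ring and plug are in the tray. I'm handing in.

```bash
python3 -c "
from bench import r
print(r.close_job())"
```

```text
the job is handed in; nothing more can be done
None
```

I handed the job in at about 39 s: the ring and plug are in the tray, the drift bar stands in the short pocket and the spacer lies flat in the long one; the spacer jammed on the first try (38 N at the wrist) and was set down and regripped, I viewed 11 pictures against the limit of 10, and the spanner and hex key got no clear final check because the top-view comparison there was inconclusive (I take it the arm or its shadow was in view).

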